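Roll-check the shelf posts

ROBOT

A 6-joint arm with a two-finger parallel gripper is mounted at the origin on the work surface. World frame = base frame: x ahead of the robot, y to its left, z up, the work surface at z = 0. Lengths are in mm, angles in rad, forces in N, time in s.
With the tool pointing down it reaches from about 375 to 975 mm from the base axis. Payload 3.8 kg.
Tool frame: the origin (TCP) lies between the finger pads; the fingertips stand 8 mm ahead of it and the grasp point (between the pads) lies 11 mm behind it; z points along the fingers, y is the direction in which the jaws open and shut (so a half turn about z gives the same grasp; the last joint's range is limited). The gripper opens to 88 mm and grips with 3 to 60 N. Pads are 18 mm wide; open, the fingers measure 123 mm over their backs; the gripper's body (75 mm by 187 mm) begins 45 mm behind the grasp point.
Start: joints at [-1.371, 0.264, 1.604, -0, 1.274, -0.037], TCP at [158.345, -656.159, 246.706] pointing down, gripper open.
Joint ranges: [-2.63, 2.63], [-0.94, 2.18], [0.31, 2.57], [-1.31, 4.45], [0, 2.66], [-2.55, 2.55]. Speed limits (rad/s): [2.57, 2.57, 3.14, 3.14, 3.14, 3.14].

INTERFACE

Orientations are given as a unit quaternion [w, x, y, z].
In Python, from station import env gives the robot as it stands. The module is installed in compiled form; this text tells all that it offers.
- The arm moves only by the tool jog_arm, never from a script. Its argument "series" is a list of rows, each a list of 7 numbers: the finger opening in cm, from 0 to 8.81, then the shift along the tool's x, y, z in cm, then the turn, a rotation vector about the tool's x, y, z in degrees. In form: [[claw, dx, dy, dz, ax, ay, az], ...]. A call has 1 to 20 rows; each row shifts and turns the pose as measured when the row begins, along the tool's axes as they then stand; what a row does not reach is not made up. A row lasts 1/12 s, in which the tool goes at most 41.7 mm and 7.16 degrees, less where a joint would pass 70% of its speed; a pose out of reach is approached as far as the arm can. A call is refused whole if a number of a shift passes 4.17 or a number of a turn 7.16, either way. A call with a gripper value outside its range is refused whole. The fingers move at their own pace and stop on an object; "grip_force" is the grip in N (left out, the last holds). Time passes only in rows, so rows that do not move let the fingers close. It gives the time, the measured TCP pose, the force and the opening at its end, in the units of the state.
- env.get_state(): the state, without advancing time (a new reading comes with each control period).
- env.snapshot(name): name is "scene" or "top"; returns a dict with "frame" (384x512x3 uint8, red, green, blue), "vfov" (degrees; the focal length in pixels is half the picture's height over the tangent of half this angle, whatever the lens; pixels are square), "cx", "cy" (the principal point, pixels), "world_from_camera" (4x4, takes a point from camera to world coordinates). Camera axes: x right, y up, looking along -z (the intrinsics and any distortion apply to the point x, -y, -z); pixel columns grow to the right and rows downward; lengths in mm; the calibration is good to about 2 mm. A picture is of the moment at which its call begins. There is no depth.
- env.job_done(): hands the job in, once; it reports no verdict.
The state is a dict: "time_s": time; "joints": joint angles; "joint_vel": joint speeds; "joint_torque": joint torques, N m; "position": TCP position; "eef_rot": TCP orientation; "contact_force": force on the tool from outside, world axes, zero at the start; "ft_torque": the same for the moment, N m; "gripper_width": finger opening in mm.
Only numpy, scipy, OpenCV 4.12 (cv2) and the standard library are available. Lean on these libraries where they do the work, as an engineer would, in place of code of your own. Each camera call takes 0.05 s, during which the arm holds its last target.

TASK

Check the two chrome shelf posts for straightness, one at a time: roll a post away from you along the cork-faced shelf board, by half a turn or more, and watch whether it wobbles or lifts; lay the straight one gently in the wooden saddle rack, settled in both saddles and roughly centred lengthwise, and lay the bent one flat in the red reject tray. Finish with one post before starting to roll the other, roll both, do not drop them, and leave the router, mug and remote alone.

Things in the scene. Friction and masses are not known exactly. Their poses are not given: they have to be found in the camera images.
- post_a_mid (a point): chrome shelf post, 24 mm in diameter, 130 mm long, about 0.11 kg, smooth (friction on fingers about 0.35). This point: on its axis, half-way along; y runs along the post; z is up at the start and turns over as it rolls. One of the two posts is straight (middle stays 12 mm over the board as it rolls), the other bent; either may lie on the left or right.
- post_b_mid (a point): chrome shelf post, 24 mm in diameter, 130 mm long, about 0.11 kg, smooth (friction on fingers about 0.35). This point: on its axis, half-way along; y runs along the post; z is up at the start and turns over as it rolls. One of the two posts is straight (middle stays 12 mm over the board as it rolls), the other bent; either may lie on the left or right.
- post_a: the post around post_a_mid (same origin and axes). The bent post has a 6.5 degree kink 25 mm from its middle towards its +y end, which at first points to the board's far edge. Rolled away from the robot, the kinked end comes down: that end lifts by about 4.5 mm, the middle by about 2.3 mm and the post tilts up to 0.035 rad. Pushed, it may slide a little before it rolls.
- post_b: the post around post_b_mid (same origin and axes). The bent post has a 6.5 degree kink 25 mm from its middle towards its +y end, which at first points to the board's far edge. Rolled away from the robot, the kinked end comes down: that end lifts by about 4.5 mm, the middle by about 2.3 mm and the post tilts up to 0.035 rad. Pushed, it may slide a little before it rolls.
- board_top (a point): top centre of the fixed, cork-faced white shelf board (grippy, friction 1), 260 mm (x) by 340 mm (y), top 18 mm above the table. x: across it, away from the robot; y: to the left. The posts lie on its near half, one left, one right, about 55 mm from the middle line, ends 35 mm apart, along y within 0.1 rad, and roll along x. Lips 12 mm wide, 6 mm above the top, on its near and far edges stop a post.
- rack_seat (a point): fixed wooden saddle rack: base 75 (x) by 150 mm (y), 10 mm thick; two V saddles 14 mm thick at y = +50 and -50 mm, open upward, 45 degree sides up to 41 mm above the table; an 86 mm gap between them for fingers, down to the base. This point: where the middle of a seated straight post rests, 33 mm above the table; y runs along the groove.
- bin: fixed red plastic reject tray, 130 mm (x) by 210 mm (y), walls 4 mm thick and 40 mm high, floor 4 mm thick, open on top. Origin at the centre of its underside; y runs along its length.
- router: bystander: grey internet router box, 90 x 150 x 34 mm, beyond the board. Origin under its centre.
- mug: bystander: blue mug, 80 mm wide, 90 mm high. Origin under its centre.
- remote: bystander: white remote control, 45 x 160 x 18 mm. Origin under its centre.
Things that resemble listed ones, but are neither listed nor needed, are in the scene too. What is shaped like the post_a but blue or orange is not meant.

How it is judged (in metres and radians):
On the way, in this order (a step that is already met when the one before it is completed fails the run):
1. one post has been rolled over by half a turn (at least 130 degrees) on the board (((angle between post_a_mid's own z axis and vertical above 2.3 rad and z of post_a_mid in the frame of board_top between 0.008 and 0.022 m and x of post_a_mid in the frame of board_top between -0.115 and 0.115 m and y of post_a_mid in the frame of board_top between -0.17 and 0.17 m) or (angle between post_b_mid's own z axis and vertical above 2.3 rad and z of post_b_mid in the frame of board_top between 0.008 and 0.022 m and x of post_b_mid in the frame of board_top between -0.115 and 0.115 m and y of post_b_mid in the frame of board_top between -0.17 and 0.17 m))), for 0.05 s.
2. one post lies where it belongs: the straight one in the saddles or the bent one in the tray ((((horizontal distance between post_a_mid and rack_seat below 0.02 m and angle between the y axis of post_a_mid and the y axis of rack_seat, either way round below 0.08 rad and z of post_a_mid in the frame of rack_seat between -0.003 and 0.003 m) and (contact force between the fingers and post_a below 0.05 N and linear speed of post_a below 0.02 m/s and angular speed of post_a below 0.3 rad/s)) or ((x of post_b_mid in the frame of bin between -0.06 and 0.06 m and y of post_b_mid in the frame of bin between -0.1 and 0.1 m and z of post_b_mid in the frame of bin between 0.008 and 0.032 m) and (contact force between the fingers and post_b below 0.05 N and linear speed of post_b below 0.02 m/s and angular speed of post_b below 0.3 rad/s)))), for 0.2 s.
3. with that post put away, the other has been rolled over by half a turn (at least 130 degrees) on the board ((((horizontal distance between post_a_mid and rack_seat below 0.02 m and angle between the y axis of post_a_mid and the y axis of rack_seat, either way round below 0.08 rad and z of post_a_mid in the frame of rack_seat between -0.003 and 0.003 m) and (angle between post_b_mid's own z axis and vertical above 2.3 rad and z of post_b_mid in the frame of board_top between 0.008 and 0.022 m and x of post_b_mid in the frame of board_top between -0.115 and 0.115 m and y of post_b_mid in the frame of board_top between -0.17 and 0.17 m)) or ((x of post_b_mid in the frame of bin between -0.06 and 0.06 m and y of post_b_mid in the frame of bin between -0.1 and 0.1 m and z of post_b_mid in the frame of bin between 0.008 and 0.032 m) and (angle between post_a_mid's own z axis and vertical above 2.3 rad and z of post_a_mid in the frame of board_top between 0.008 and 0.022 m and x of post_a_mid in the frame of board_top between -0.115 and 0.115 m and y of post_a_mid in the frame of board_top between -0.17 and 0.17 m)))), for 0.05 s.
At the end, for the whole second after the job is handed in: Straight post (post_a) in both saddles: middle within 20 mm of rack_seat level, 3 mm in height, within 0.08 rad of the groove. Bent post (post_b) in the tray, flat: middle 8 to 32 mm above its underside, 60 mm (x) and 100 mm (y) of its centre. Both released, at rest (horizontal distance between post_a_mid and rack_seat below 0.02 m and angle between the y axis of post_a_mid and the y axis of rack_seat, either way round below 0.08 rad and z of post_a_mid in the frame of rack_seat between -0.003 and 0.003 m and x of post_b_mid in the frame of bin between -0.06 and 0.06 m and y of post_b_mid in the frame of bin between -0.1 and 0.1 m and z of post_b_mid in the frame of bin between 0.008 and 0.032 m and contact force between the fingers and post_a below 0.05 N and linear speed of each of post_a, post_b below 0.02 m/s and angular speed of each of post_a, post_b below 0.3 rad/s and contact force between the fingers and post_b below 0.05 N); the robot touches nothing.
It fails at once if a post is dropped or flung: it moves faster than 0.5 m/s while the fingers do not touch it ((contact force between the fingers and post_a below 0.05 N and linear speed of post_a above 0.5 m/s) or (contact force between the fingers and post_b below 0.05 N and linear speed of post_b above 0.5 m/s)).
It fails at once if the router is moved by more than 3 cm (distance of router from where it was at the start of the episode above 0.03 m).
It fails at once if the mug is moved by more than 3 cm (distance of mug from where it was at the start of the episode above 0.03 m).
It fails at once if the remote is moved by more than 3 cm (distance of remote from where it was at the start of the episode above 0.03 m).
It also fails if it takes over 72 s, if anything falls off the work surface, if the arm or the gripper's body presses on something with over 40 N, if the wrist force passes 120 N, or if a joint passes its speed limit or range.

## Working session

There is one attempt and no reset: what is moved stays moved. The work goes in short steps, Python scripts to look and compute and a tool call to move; the robot and the scene stay as the last step left them, time stands still between calls to the robot, and variables do not carry over. Pictures are saved under pics/ and viewed, and the job is handed in when it is done.

Besides the shell and the picture viewer there is one more tool, called after "Request:" by a JSON object that holds its "fn" and its "kwargs", one argument or row to a line. jog_arm: Moves the arm, as the interface text tells. Its arguments: {"type":"object","properties":{"series":{"type":"array","items":{"type":"array","items":{"type":"number"}}},"grip_force":{"type":"number"}},"required":["series"]}

```bash
mkdir -p pics; cat > h.py <<'E'
import numpy as np, cv2
from station import env
def snap(n,f):
    s=env.snapshot(n); cv2.imwrite('pics/'+f,cv2.cvtColor(s['frame'],cv2.COLOR_RGB2BGR))
    return s
E
python3 - <<'E'
from h import *
import pickle
for n in('scene','top'):
    s=snap(n,n+'0.png'); pickle.dump(s,open(n+'0.pkl','wb'))
    print({k:v for k,v in s.items() if k!='frame'})
    im=cv2.imread('pics/'+n+'0.png'); cv2.imwrite('pics/'+n+'0b.png',cv2.resize(im,(800,600),interpolation=cv2.INTER_CUBIC))
print(env.get_state())
E
```

```text
{'vfov': 46.921214196625456, 'cx': 261.3100949651703, 'cy': 197.00228549800374, 'world_from_camera': array([[ 1.47620814e-01, -8.56337053e-01,  4.94868615e-01,
         1.08392959e+03],
       [ 9.89041997e-01,  1.26798558e-01, -7.56178104e-02,
        -7.96486669e+01],
       [ 2.00570599e-03,  5.00608607e-01,  8.65671416e-01,
         1.05955143e+03],
       [ 0.00000000e+00,  0.00000000e+00,  0.00000000e+00,
         1.00000000e+00]])}
{'vfov': 46.67801575150389, 'cx': 260.4309778603053, 'cy': 190.396030030044, 'world_from_camera': array([[-2.50357523e-02,  9.86560046e-01, -1.61469768e-01,
         3.18160636e+02],
       [-9.99642330e-01, -2.62252266e-02, -5.23914135e-03,
         1.04062275e+01],
       [-9.40330879e-03,  1.61280849e-01,  9.86863752e-01,
         1.32192760e+03],
       [ 0.00000000e+00,  0.00000000e+00,  0.00000000e+00,
         1.00000000e+00]])}
{'time_s': 0.1, 'joints': array([-1.37086123e+00,  2.64676214e-01,  1.60518716e+00, -2.42457722e-05,
        1.27371095e+00, -3.68917267e-02]), 'joint_vel': array([ 0.00147668, -0.00114346, -0.00364994, -0.00178416, -0.00027567,
       -0.0004624 ]), 'joint_torque': array([ 3.23100894e-04, -5.03619647e+01, -3.58070540e+01,  7.30652665e-02,
        2.33775558e-02, -4.61542356e-05]), 'position': array([ 158.24357469, -655.5651222 ,  245.5407246 ]), 'eef_rot': array([-9.86603385e-04,  9.92996412e-01,  1.18140355e-01, -9.22351364e-05]), 'contact_force': array([-1.12564716, -1.52302136, -0.67751157]), 'ft_torque': array([ 0.04866185, -0.03268477, -0.03239379]), 'gripper_width': 88.34588126891472}
```

View pics/scene0b.png

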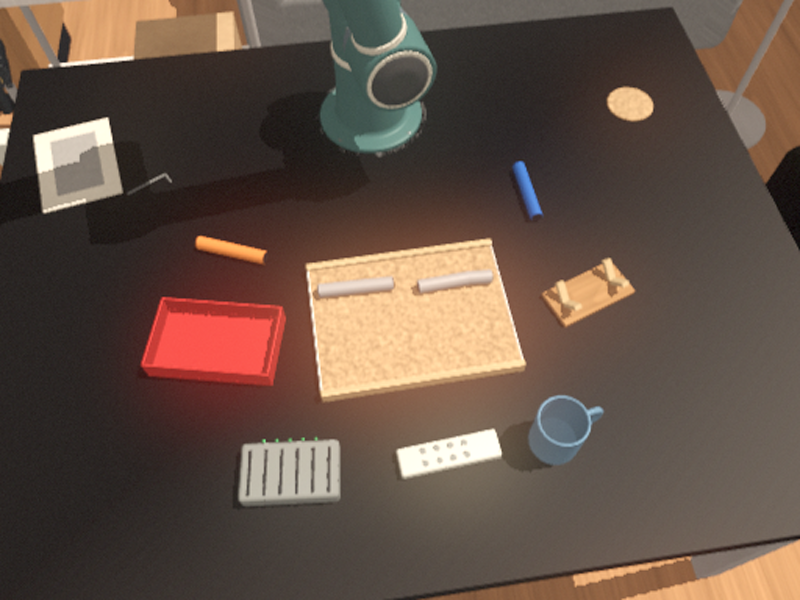

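View pics/top0b.png

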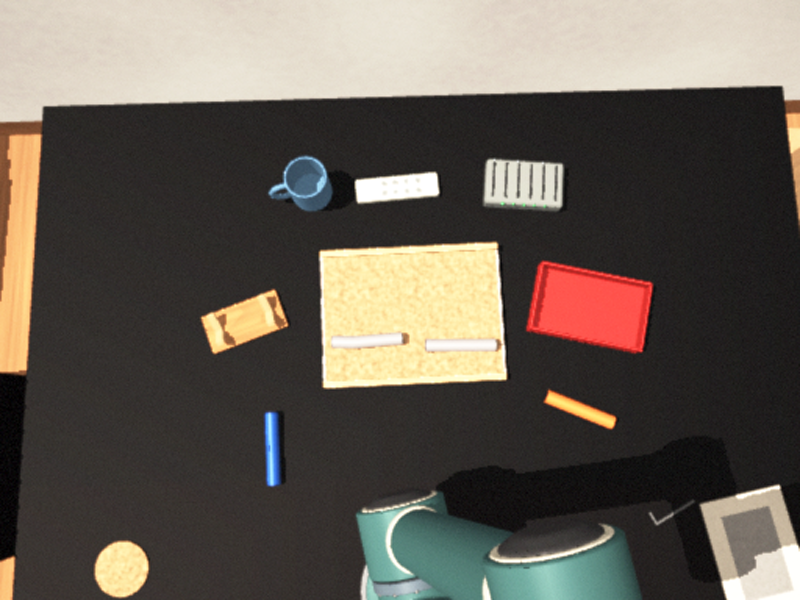

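```bash
cat >> h.py <<'E'
def pix2w(s,u,v,z):
    f=192/np.tan(np.radians(s['vfov']/2)); T=s['world_from_camera']
    d=T[:3,:3]@np.array([(u-s['cx'])/f,-(v-s['cy'])/f,-1]); o=T[:3,3]
    return o+d*(z-o[2])/d[2]
def w2pix(s,p):
    f=192/np.tan(np.radians(s['vfov']/2)); T=s['world_from_camera']
    c=T[:3,:3].T@(np.array(p,float)-T[:3,3]); return s['cx']+f*c[0]/-c[2], s['cy']-f*c[1]/-c[2]
def crop(f,o,x0,y0,x1,y1,k):
    im=cv2.imread('pics/'+f)[y0:y1,x0:x1]; im=cv2.resize(im,None,fx=k,fy=k,interpolation=cv2.INTER_CUBIC)
    for x in range((x0+9)//10*10,x1,10):
        cv2.line(im,((x-x0)*k,0),((x-x0)*k,5 if x%50 else 12),(0,255,0),1)
        if x%50==0 or (k>=5 and x%10==0): cv2.putText(im,str(x),((x-x0)*k+2,12),0,.35,(0,255,0),1)
    for y in range((y0+9)//10*10,y1,10):
        cv2.line(im,(0,(y-y0)*k),(5 if y%50 else 12,(y-y0)*k),(0,255,0),1)
        if y%50==0 or (k>=5 and y%10==0): cv2.putText(im,str(y),(6,(y-y0)*k+4),0,.35,(0,255,0),1)
    cv2.imwrite('pics/'+o,im)
E
python3 - <<'E'
from h import *
crop('top0.png','t_board.png',200,150,330,250,6)
crop('top0.png','t_rack.png',120,180,190,230,10)
crop('top0.png','t_bin.png',330,160,425,230,8)
crop('scene0.png','s_board.png',190,150,340,258,5)
crop('scene0.png','s_rack.png',340,160,410,212,10)
E
```

```text
(no output)
```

View pics/t_board.png

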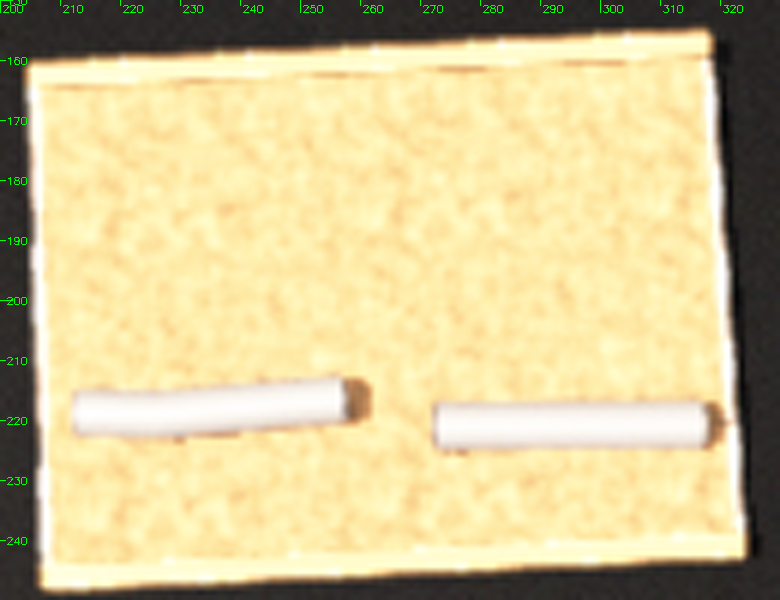

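View pics/t_rack.png

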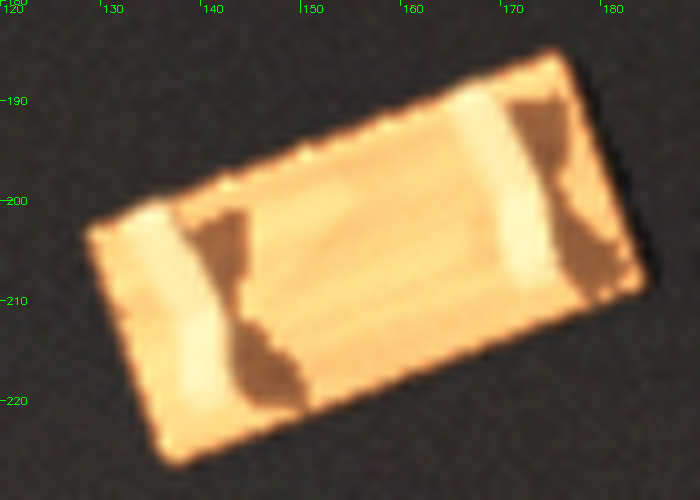

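View pics/t_bin.png

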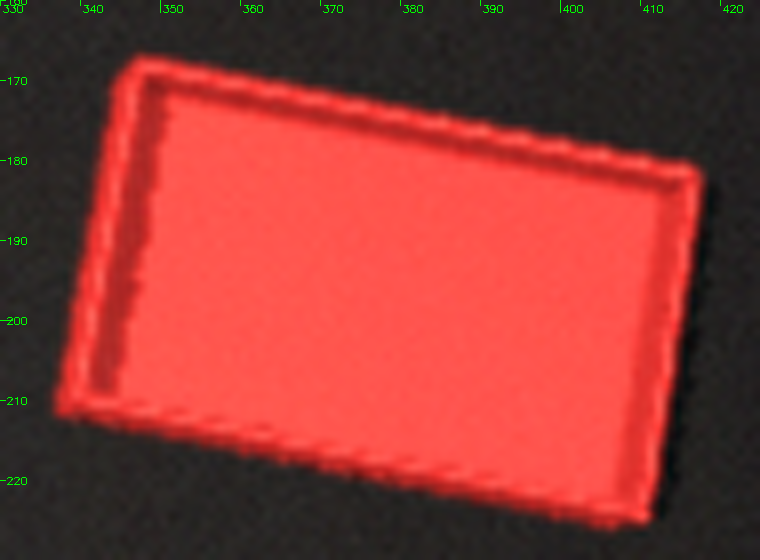

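View pics/s_board.png

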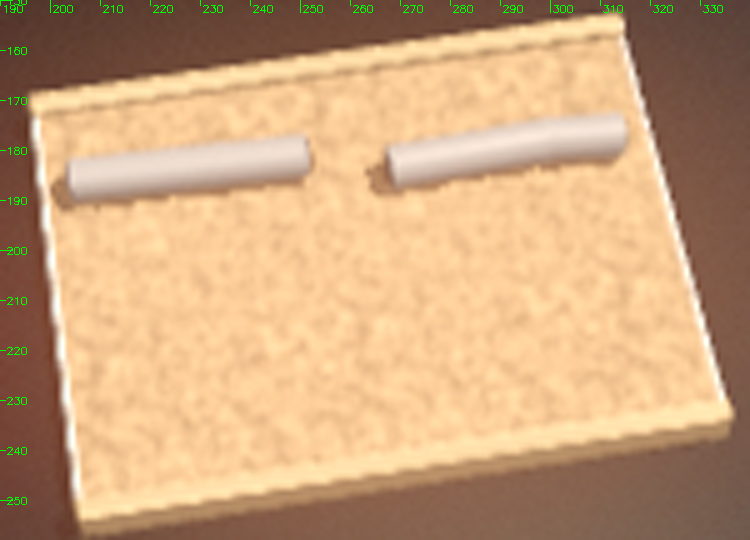

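View pics/s_rack.png

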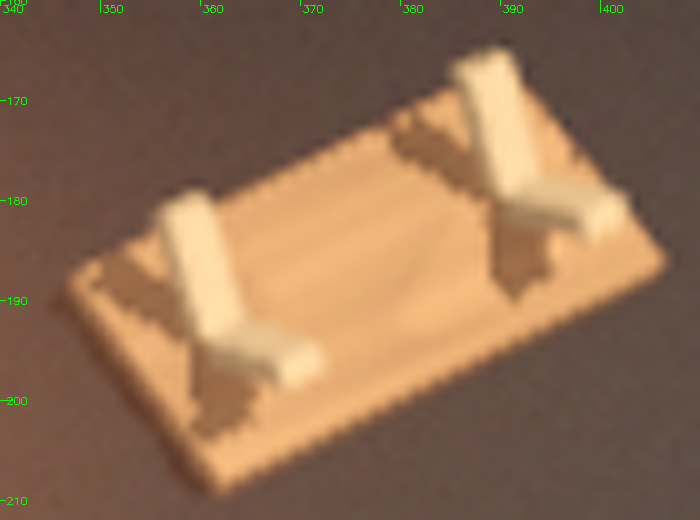

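```bash
python3 - <<'E'
from h import *
import pickle
np.set_printoptions(precision=1,suppress=True)
t=pickle.load(open('top0.pkl','rb')); s=pickle.load(open('scene0.pkl','rb'))
def show(nm,S,pts,z,L=None):
    P=np.array([pix2w(S,*p,z) for p in pts]); print(nm); print(P[:,:2].tolist() if 0 else P[:,:2]); 
    if len(P)==4: print(' ctr',P.mean(0),'sides',[np.linalg.norm(P[i]-P[(i+1)%4]) for i in range(4)],'ang01,12',[np.arctan2(*(P[(i+1)%4]-P[i])[[1,0]]) for i in range(4)])
    return P
show('board top',t,[(205,160),(318,155.3),(323.7,242.2),(207,247.7)],24)
show('board scn',s,[(206,252),(335,230.5),(314,154),(197,169.5)],24)
show('rack top base z10',t,[(128.5,203.5),(175,185.5),(184.5,208.5),(137,226)],10)
show('rack scn base z10',s,[(347,188),(361.5,208.5),(405.5,186),(391,164)],10)
# V ridge tops z41: in top: saddle L ends far (135.5,200.5), near (141,219.5); R far (167,189) near (172.5,208)
show('saddle tops top z41',t,[(135.5,200.8),(140.5,220),(167.5,188.8),(173,208)],41)
show('saddle scn z41',s,[(358.5,180),(370,196),(388,166.5),(400.5,181.5)],41)
show('bin top z40',t,[(345.5,167.5),(417.5,180.5),(410.5,225),(337,211)],40)
show('postL axis ends',t,[(212.3,218.7),(258,216.8),(226.,218.9)],30)
show('postR axis ends',t,[(272.3,220.8),(318.3,220.8)],30)
show('postL scn',s,[(268.5,182.7),(315,176.5)],30)
show('postR scn',s,[(204,185.5),(251,181)],30)
E
```

```text
board top
[[ 627.1  180.8]
 [ 632.3 -157.5]
 [ 373.7 -162.1]
 [ 366.4  176.3]]
 ctr [499.9   9.4  24. ] sides [np.float64(338.3308770517462), np.float64(258.64690090746046), np.float64(338.48316004773335), np.float64(260.6867366728691)] ang01,12 [np.float64(-1.5554575083118785), np.float64(-3.123681441558971), np.float64(1.5921625849571022), np.float64(0.01733050694437385)]
board scn
[[ 630.  -150.8]
 [ 619.1  184.9]
 [ 373.3  181.2]
 [ 377.4 -154.4]]
 ctr [499.9  15.2  24. ] sides [np.float64(335.9179174152092), np.float64(245.86440344284657), np.float64(335.63515727880025), np.float64(252.57406489271523)] ang01,12 [np.float64(1.6032013564421894), np.float64(-3.126478840321345), np.float64(-1.5583682107351946), np.float64(0.014188324427556439)]
rack top base z10
[[503.7 411.6]
 [554.5 273.1]
 [484.3 244.4]
 [435.9 384.9]]
 ctr [494.6 328.5  10. ] sides [np.float64(147.54979000968245), np.float64(75.83104141875081), np.float64(148.60433402349403), np.float64(72.88907400418302)] ang01,12 [np.float64(-1.219310832476503), np.float64(-2.753487442130249), np.float64(1.9026839239574511), n
[... 1039 characters left out ...]
t64(0.3146623898366188), np.float64(2.4167844705221775), np.float64(0.354728294893132), np.float64(-1.7600391092240522)]
bin top z40
[[ 589.4 -234.4]
 [ 545.  -442. ]
 [ 415.7 -411.3]
 [ 461.7 -202.7]]
 ctr [ 502.9 -322.6   40. ] sides [np.float64(212.32074517704052), np.float64(132.850233981089), np.float64(213.65179966651075), np.float64(131.6404585041634)] ang01,12 [np.float64(-1.7815975115971279), np.float64(2.9086169866550557), np.float64(1.354160918116748), np.float64(-0.24326698493658852)]
postL axis ends
[[449.7 159.6]
 [451.8  26.3]
 [448.1 119.7]]
postR axis ends
[[ 439.   -15. ]
 [ 435.6 -148.6]]
postL scn
[[453.5  36.5]
 [452.4 166.7]]
postR scn
[[ 436.6 -139. ]
 [ 441.   -10.2]]
```

```bash
cat >> h.py <<'E'
from scipy.spatial.transform import Rotation as R
def plan(target,yaw_deg,n,claw,st=None,rnd=2):
    """print rows moving TCP to target (mm) with tool-x at yaw_deg, pointing down"""
    st=st or env.get_state(); q=st['eef_rot']; R0=R.from_quat([q[1],q[2],q[3],q[0]]); p0=np.array(st['position'])
    y=np.radians(yaw_deg); M=np.array([[np.cos(y),np.sin(y),0],[np.sin(y),-np.cos(y),0],[0,0,-1]]).T
    Rt=R.from_matrix(np.array([[np.cos(y),np.sin(y),0],[np.sin(y),-np.cos(y),0],[0,0,-1]]))
    rv=(R0.inv()*Rt).as_rotvec(degrees=True); d=(np.array(target)-p0)/10
    rows=[]
    for i in range(n):
        Ri=R0*R.from_rotvec(rv*i/n,degrees=True)
        s=Ri.inv().apply(d/n); rows.append([claw]+[round(float(x),rnd) for x in s]+[round(float(x),1) for x in rv/n])
    print('pos',p0.round(1),'yawx',pose_yaw(st),'t',st['time_s'],'w',round(st['gripper_width'],1)); print(str(rows).replace(' ',''))
def pose_yaw(st):
    q=st['eef_rot']; m=R.from_quat([q[1],q[2],q[3],q[0]]).as_matrix(); return round(float(np.degrees(np.arctan2(m[1,0],m[0,0]))),2), (m[:,2]*1000).round(0).tolist()
E
python3 - <<'E'
from h import *
plan([440,-77,150],90,18,8.8)
E
```

```text
pos [ 158.2 -655.6  245.5] yawx (13.57, [-0.0, 2.0, -1000.0]) t 0.1 w 88.3
[[8.8,2.28,-2.76,0.54,-0.0,-0.0,-4.2],[8.8,2.47,-2.58,0.54,-0.0,-0.0,-4.2],[8.8,2.66,-2.39,0.54,-0.0,-0.0,-4.2],[8.8,2.83,-2.19,0.54,-0.0,-0.0,-4.2],[8.8,2.98,-1.97,0.53,-0.0,-0.0,-4.2],[8.8,3.12,-1.75,0.53,-0.0,-0.0,-4.2],[8.8,3.24,-1.51,0.53,-0.0,-0.0,-4.2],[8.8,3.34,-1.27,0.53,-0.0,-0.0,-4.2],[8.8,3.43,-1.01,0.53,-0.0,-0.0,-4.2],[8.8,3.49,-0.76,0.53,-0.0,-0.0,-4.2],[8.8,3.54,-0.5,0.53,-0.0,-0.0,-4.2],[8.8,3.57,-0.23,0.53,-0.0,-0.0,-4.2],[8.8,3.57,0.03,0.53,-0.0,-0.0,-4.2],[8.8,3.56,0.3,0.53,-0.0,-0.0,-4.2],[8.8,3.53,0.56,0.53,-0.0,-0.0,-4.2],[8.8,3.48,0.82,0.53,-0.0,-0.0,-4.2],[8.8,3.41,1.07,0.53,-0.0,-0.0,-4.2],[8.8,3.32,1.32,0.53,-0.0,-0.0,-4.2]]
```

Request:
{"fn": "jog_arm", "kwargs": {
  "series": [
    [8.8,2.3,-2.8,0.5,0,0,-4.2],
    [8.8,2.5,-2.6,0.5,0,0,-4.2],
    [8.8,2.7,-2.4,0.5,0,0,-4.2],
    [8.8,2.8,-2.2,0.5,0,0,-4.2],
    [8.8,3.0,-2.0,0.5,0,0,-4.2],
    [8.8,3.1,-1.8,0.5,0,0,-4.2],
    [8.8,3.2,-1.5,0.5,0,0,-4.2],
    [8.8,3.3,-1.3,0.5,0,0,-4.2],
    [8.8,3.4,-1.0,0.5,0,0,-4.2],
    [8.8,3.5,-0.8,0.5,0,0,-4.2],
    [8.8,3.5,-0.5,0.5,0,0,-4.2],
    [8.8,3.6,-0.2,0.5,0,0,-4.2],
    [8.8,3.6,0,0.5,0,0,-4.2],
    [8.8,3.6,0.3,0.5,0,0,-4.2],
    [8.8,3.5,0.6,0.5,0,0,-4.2],
    [8.8,3.5,0.8,0.5,0,0,-4.2],
    [8.8,3.4,1.1,0.5,0,0,-4.2],
    [8.8,3.3,1.3,0.5,0,0,-4.2]
  ],
  "grip_force": 10
}}

```text
time_s: 1.6
position: [430.8, -47.2, 145.4]
eef_rot: [-0.003, 0.694, 0.72, 0.001]
contact_force: [0.9, -0.5, 0.1]
gripper_width: 87.7
```

```bash
python3 - <<'E'
from h import *
plan([438,-77,70],90,6,4.4)
E
```

```text
pos [430.8 -47.2 145.4] yawx (92.04, [-3.0, 5.0, -1000.0]) t 1.6 w 87.7
[[4.4,-0.51,0.11,1.25,-0.0,-0.1,0.3],[4.4,-0.51,0.11,1.25,-0.0,-0.1,0.3],[4.4,-0.5,0.11,1.25,-0.0,-0.1,0.3],[4.4,-0.5,0.11,1.25,-0.0,-0.1,0.3],[4.4,-0.5,0.12,1.26,-0.0,-0.1,0.3],[4.4,-0.5,0.12,1.26,-0.0,-0.1,0.3]]
```

Request:
{"fn": "jog_arm", "kwargs": {
  "series": [
    [6,-0.5,0.1,1.2,0,0,0.6],
    [6,-0.5,0.1,1.2,0,0,0.6],
    [6,-0.5,0.1,1.2,0,0,0.6],
    [6,-0.5,0.1,1.2,0,0,0.6],
    [6,-0.5,0.1,1.2,0,0,0.6],
    [6,-0.5,0.1,1.2,0,0,0.6],
    [6,0,0,0,0,0,0]
  ]
}}

```text
time_s: 2.18
position: [438.6, -65.8, 68.5]
eef_rot: [-0.005, 0.71, 0.705, 0.001]
contact_force: [-0.1, 0.1, -0.7]
gripper_width: 59.9
```

```bash
python3 - <<'E'
from h import *
s=snap('scene','s1.png');t=snap('top','t1.png')
plan([438,-77,70],88.5,6,4.4)
p=env.get_state()['position']
print('tcp pix', w2pix(s,p),w2pix(t,p), w2pix(s,p-[0,0,8]))
crop('s1.png','s1c.png',190,100,340,212,5); crop('t1.png','t1c.png',200,150,330,250,6)
E
```

```text
pos [439.8 -65.7  70.3] yawx (89.61, [-2.0, 8.0, -1000.0]) t 2.2833 w 59.8
[[4.4,-0.19,-0.03,0.0,-0.0,-0.1,0.2],[4.4,-0.19,-0.03,0.0,-0.0,-0.1,0.2],[4.4,-0.19,-0.03,0.0,-0.0,-0.1,0.2],[4.4,-0.19,-0.03,0.0,-0.0,-0.1,0.2],[4.4,-0.19,-0.03,0.0,-0.0,-0.1,0.2],[4.4,-0.19,-0.03,0.0,-0.0,-0.1,0.2]]
tcp pix (np.float64(229.97184263396423), np.float64(175.1511289671162)) (np.float64(290.5289671248744), np.float64(218.71497600400878)) (np.float64(230.14928378198758), np.float64(176.77659467042324))
```

View pics/s1c.png

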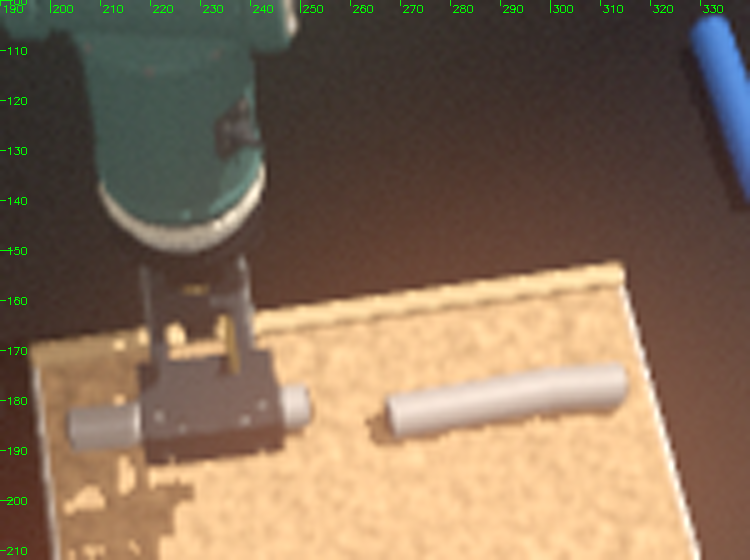

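View pics/t1c.png

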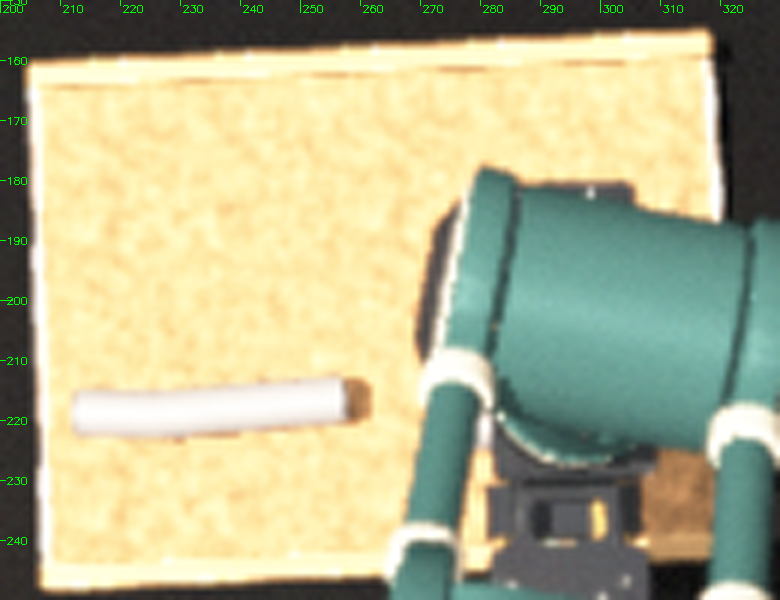

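```bash
python3 - <<'E'
from h import *
s=env.snapshot('scene')
for x in(533,):
  for y in(-103.2,-28.2):
    for z in (126,145,160): print(x,y,z,np.round(w2pix(s,[x,y,z]),1))
t=env.snapshot('top')
for x in(533,346):
  for y in(-103.2,-28.2): print(x,y,np.round(w2pix(t,[x,y,126]),1))
E
```

```text
533 -103.2 126 [217.6 196.4]
533 -103.2 145 [217.  192.4]
533 -103.2 160 [216.5 189.2]
533 -28.2 126 [248.1 192.5]
533 -28.2 145 [247.9 188.5]
533 -28.2 160 [247.8 185.3]
533 -103.2 [304.2 182.3]
533 -28.2 [276.7 183. ]
346 -103.2 [307.1 251.4]
346 -28.2 [278.9 252.2]
```

Request:
{"fn": "jog_arm", "kwargs": {
  "series": [
    [6,-0.45,0,0,0,-0.2,0.7],
    [6,-0.45,0,0,0,-0.2,0.7],
    [6,0,0,1.0,0,0,0],
    [6,0,0,1.0,0,0,0],
    [6,0,0,0.8,0,0,0],
    [6,0,0,0.6,0,0,0],
    [6,0,0,0.3,0,0,0],
    [5,0,0,0,0,0,0]
  ]
}}

```text
time_s: 3.05
position: [443.1, -76.0, 33.6]
eef_rot: [0.003, 0.719, 0.695, 0.002]
contact_force: [-0.5, 0.7, 1.0]
gripper_width: 55.4
```

```bash
python3 - <<'E'
from h import *
plan([439,-74.6,30],88.2,3,4.4)
s=snap('scene','s2.png'); crop('s2.png','s2c.png',190,100,340,212,5)
E
```

```text
pos [443.1 -76.   33.6] yawx (88.11, [7.0, -1.0, -1000.0]) t 3.05 w 55.4
[[4.4,0.04,-0.14,0.12,0.1,0.0,-0.0],[4.4,0.04,-0.14,0.12,0.1,0.0,-0.0],[4.4,0.04,-0.14,0.12,0.1,0.0,-0.0]]
```

View pics/s2c.png

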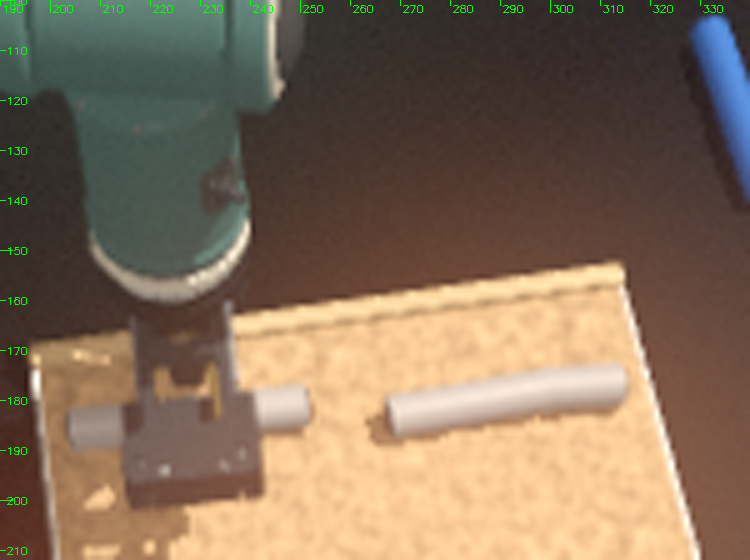

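Request:
{"fn": "jog_arm", "kwargs": {
  "series": [
    [4,0,-0.1,0.25,0.3,0,0],
    [2.9,0,-0.1,0.1,0,0,0],
    [2.9,0,0,0,0,0,0],
    [2.9,0,0,0,0,0,0]
  ]
}}

```text
time_s: 3.43
position: [441.2, -75.8, 29.9]
eef_rot: [0.001, 0.719, 0.695, -0.0]
contact_force: [-0.7, 0.1, 0.4]
gripper_width: 29.1
```

```bash
python3 - <<'E'
from h import *
plan([486,-76,30],88.2,8,2.9); print(env.get_state()['contact_force'])
E
```

```text
pos [441.2 -75.8  29.9] yawx (88.12, [1.0, -1.0, -1000.0]) t 3.4333 w 29.1
[[2.9,0.02,0.56,-0.0,0.0,0.0,-0.0],[2.9,0.02,0.56,-0.0,0.0,0.0,-0.0],[2.9,0.02,0.56,-0.0,0.0,0.0,-0.0],[2.9,0.02,0.56,-0.0,0.0,0.0,-0.0],[2.9,0.02,0.56,-0.0,0.0,0.0,-0.0],[2.9,0.02,0.56,-0.0,0.0,0.0,-0.0],[2.9,0.02,0.56,-0.0,0.0,0.0,-0.0],[2.9,0.02,0.56,-0.0,0.0,0.0,-0.0]]
[-0.69917627  0.08059927  0.38399544]
```

Request:
{"fn": "jog_arm", "kwargs": {
  "series": [
    [2.9,0,0.3,0,0,0,0],
    [2.9,0,0.4,0,0,0,0],
    [2.9,0,0.4,0,0,0,0],
    [2.9,0,0.4,0,0,0,0],
    [2.9,0,0.4,0,0,0,0],
    [2.9,0,0.4,0,0,0,0]
  ]
}}

```text
time_s: 3.93
position: [466.8, -76.8, 31.0]
eef_rot: [0.001, 0.719, 0.695, 0.0]
contact_force: [0.4, -0.4, 1.2]
gripper_width: 29.1
```

```bash
python3 - <<'E'
from h import *
plan([486,-76,30],88.2,8,2.9); print(env.get_state()['contact_force'])
s=snap('scene','s3.png'); crop('s3.png','s3c.png',190,120,340,232,5)
E
```

```text
pos [466.8 -76.8  31. ] yawx (88.12, [3.0, -2.0, -1000.0]) t 3.9333 w 29.1
[[2.9,0.02,0.24,0.01,0.0,0.0,-0.0],[2.9,0.02,0.24,0.01,0.0,0.0,-0.0],[2.9,0.02,0.24,0.01,0.0,0.0,-0.0],[2.9,0.02,0.24,0.01,0.0,0.0,-0.0],[2.9,0.02,0.24,0.01,0.0,0.0,-0.0],[2.9,0.02,0.24,0.01,0.0,0.0,-0.0],[2.9,0.02,0.24,0.01,0.0,0.0,-0.0],[2.9,0.02,0.24,0.01,0.0,0.0,-0.0]]
[ 0.37277865 -0.36918259  1.22820686]
```

View pics/s3c.png

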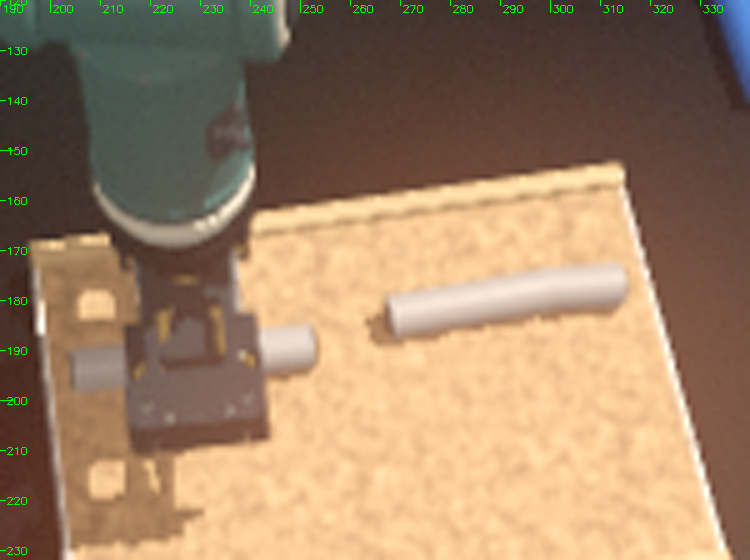

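Request:
{"fn": "jog_arm", "kwargs": {
  "series": [
    [2.9,0,0.4,0.1,0,0,0],
    [2.9,0,0.4,0,0,0,0],
    [2.9,0,0.4,0,0,0,0],
    [2.9,0,0.4,0,0,0,0],
    [2.9,0,0.4,0,0,0,0],
    [2.9,0,0.4,0,0,0,0],
    [2.9,0,0.4,0,0,0,0],
    [2.9,0,0.4,0,0,0,0],
    [2.9,0,0.4,0,0,0,0],
    [2.9,0,0,0,0,0,0]
  ]
}}

```text
time_s: 4.82
position: [508.5, -78.3, 30.1]
eef_rot: [0.002, 0.719, 0.695, 0.001]
contact_force: [-0.3, -0.6, -0.1]
gripper_width: 28.7
```

```bash
python3 - <<'E'
from h import *
plan([486,-76,30],88.2,8,2.9); print(env.get_state()['contact_force'])
s=snap('scene','s4.png'); crop('s4.png','s4c.png',190,120,340,232,5)
E
```

```text
pos [508.5 -78.3  30.1] yawx (88.13, [4.0, -2.0, -1000.0]) t 4.8167 w 28.7
[[2.9,0.02,-0.28,-0.0,0.0,0.0,-0.0],[2.9,0.02,-0.28,0.0,0.0,0.0,-0.0],[2.9,0.02,-0.28,0.0,0.0,0.0,-0.0],[2.9,0.02,-0.28,0.0,0.0,0.0,-0.0],[2.9,0.02,-0.28,0.0,0.0,0.0,-0.0],[2.9,0.02,-0.28,0.0,0.0,0.0,-0.0],[2.9,0.02,-0.28,0.0,0.0,0.0,-0.0],[2.9,0.02,-0.28,0.0,0.0,0.0,-0.0]]
[-0.31920634 -0.55298676 -0.07302801]
```

View pics/s4c.png

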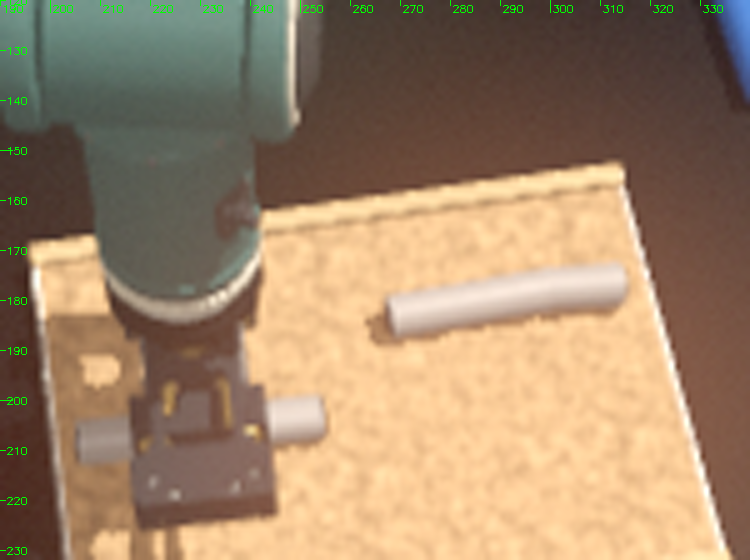

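Request:
{"fn": "jog_arm", "kwargs": {
  "series": [
    [2,0,0,0,0,0,0],
    [2,0,0,0,0,0,0],
    [2,0,0,0,0,0,0],
    [2,0,0,0,0,0,0],
    [2,0,0,0,0,0,0]
  ],
  "grip_force": 20
}}

```text
time_s: 5.28
position: [507.7, -78.2, 29.9]
eef_rot: [0.002, 0.719, 0.695, 0.001]
contact_force: [0.8, -0.6, -1.0]
gripper_width: 23.3
```

```bash
python3 - <<'E'
from h import *
s=env.snapshot('scene')
plan([486,-76,130],88.2,8,2.0); print(env.get_state()['contact_force'])
print(pix2w(s,206,208.3,30),pix2w(s,253,203.4,30))
E
```

```text
pos [507.7 -78.2  29.9] yawx (88.12, [4.0, -2.0, -1000.0]) t 5.3333 w 23.5
[[2.0,0.02,-0.27,-1.25,0.0,0.0,-0.0],[2.0,0.02,-0.27,-1.25,0.0,0.0,-0.0],[2.0,0.02,-0.27,-1.25,0.0,0.0,-0.0],[2.0,0.02,-0.27,-1.25,0.0,0.0,-0.0],[2.0,0.02,-0.27,-1.25,0.0,0.0,-0.0],[2.0,0.02,-0.27,-1.25,0.0,0.0,-0.0],[2.0,0.02,-0.27,-1.25,0.0,0.0,-0.0],[2.0,0.02,-0.27,-1.25,0.0,0.0,-0.0]]
[-0.34833831  0.24182468 -1.13808154]
[ 508.10665684 -139.72324251   30.        ] [511.61887283 -14.53908258  30.        ]
```

Request:
{"fn": "jog_arm", "kwargs": {
  "series": [
    [2,0,0,-1,0,0,0],
    [2,0,0,-1.5,0,0,0],
    [2,0,0,-1.5,0,0,0],
    [2,0,0,-1.5,0,0,0],
    [2,0,0,-1.5,0,0,0],
    [2,0,0,-1,0,0,0],
    [2,0,0,0,0,0,0]
  ]
}}

```text
time_s: 5.92
position: [503.3, -77.3, 113.7]
eef_rot: [-0.002, 0.719, 0.695, -0.002]
contact_force: [-0.4, 0.1, -1.3]
gripper_width: 23.5
```

```bash
python3 - <<'E'
from h import *
s=snap('scene','s5.png'); crop('s5.png','s5c.png',190,100,340,212,5)
plan([497,334,112],109.2,16,2.0); print(env.get_state()['contact_force'])
E
```

```text
pos [503.  -77.3 112.9] yawx (88.12, [-5.0, 0.0, -1000.0]) t 5.9667 w 23.3
[[2.0,2.57,-0.12,0.01,-0.0,-0.0,-1.3],[2.0,2.57,-0.06,0.01,-0.0,-0.0,-1.3],[2.0,2.57,-0.0,0.01,-0.0,-0.0,-1.3],[2.0,2.57,0.06,0.01,-0.0,-0.0,-1.3],[2.0,2.57,0.11,0.01,-0.0,-0.0,-1.3],[2.0,2.56,0.17,0.01,-0.0,-0.0,-1.3],[2.0,2.56,0.23,0.01,-0.0,-0.0,-1.3],[2.0,2.55,0.29,0.01,-0.0,-0.0,-1.3],[2.0,2.55,0.35,0.01,-0.0,-0.0,-1.3],[2.0,2.54,0.41,0.01,-0.0,-0.0,-1.3],[2.0,2.53,0.47,0.01,-0.0,-0.0,-1.3],[2.0,2.52,0.52,0.01,-0.0,-0.0,-1.3],[2.0,2.5,0.58,0.01,-0.0,-0.0,-1.3],[2.0,2.49,0.64,0.01,-0.0,-0.0,-1.3],[2.0,2.47,0.7,0.01,-0.0,-0.0,-1.3],[2.0,2.46,0.75,0.01,-0.0,-0.0,-1.3]]
[ 1.10194865 -0.55075728 -0.29945101]
```

View pics/s5c.png

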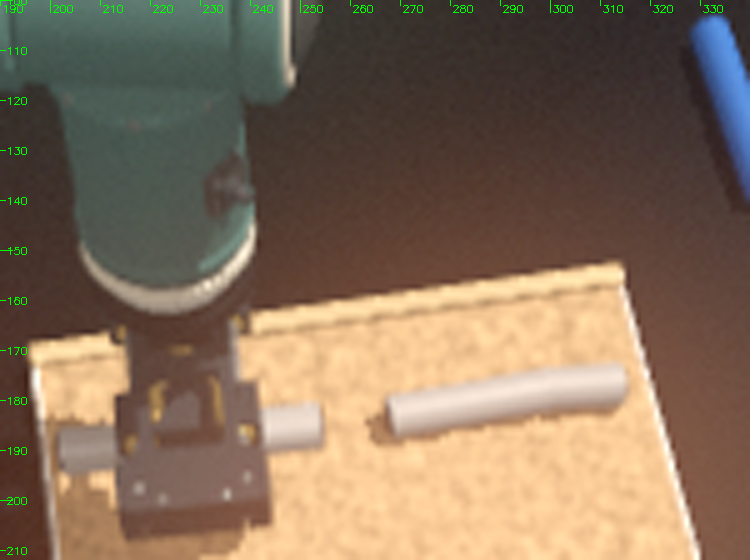

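Request:
{"fn": "jog_arm", "kwargs": {
  "series": [
    [2,1.5,0,0,0,0,-0.8],
    [2,2.5,0,0,0,0,-1.3],
    [2,2.6,0,0,0,0,-1.3],
    [2,2.6,0.1,0,0,0,-1.3],
    [2,2.6,0.1,0,0,0,-1.3],
    [2,2.6,0.2,0,0,0,-1.3],
    [2,2.6,0.2,0,0,0,-1.3],
    [2,2.6,0.3,0,0,0,-1.3],
    [2,2.6,0.4,0,0,0,-1.3],
    [2,2.5,0.4,0,0,0,-1.3],
    [2,2.5,0.5,0,0,0,-1.3],
    [2,2.5,0.5,0,0,0,-1.3],
    [2,2.5,0.6,0,0,0,-1.3],
    [2,2.0,0.6,0,0,0,-1.3],
    [2,1.2,0.3,0,0,0,-0.8],
    [2,0,0,0,0,0,0]
  ]
}}

```text
time_s: 7.3
position: [491.1, 293.1, 96.2]
eef_rot: [-0.009, 0.593, 0.805, -0.011]
contact_force: [-0.4, 0.8, -0.8]
gripper_width: 23.5
```

```bash
python3 - <<'E'
from h import *
s=snap('scene','s6.png'); crop('s6.png','s6c.png',300,110,450,222,5)
plan([497,334,60],109.2,5,2.0); print(env.get_state()['contact_force'])
E
```

```text
pos [490.8 292.   95.9] yawx (107.24, [-29.0, -8.0, -1000.0]) t 7.35 w 23.2
[[2.0,0.77,0.39,0.71,-0.3,-0.0,-0.4],[2.0,0.76,0.39,0.71,-0.3,-0.0,-0.4],[2.0,0.76,0.39,0.71,-0.3,-0.0,-0.4],[2.0,0.76,0.39,0.71,-0.3,-0.0,-0.4],[2.0,0.76,0.39,0.72,-0.3,-0.0,-0.4]]
[-0.60891839  0.62519176 -1.01366983]
```

View pics/s6c.png

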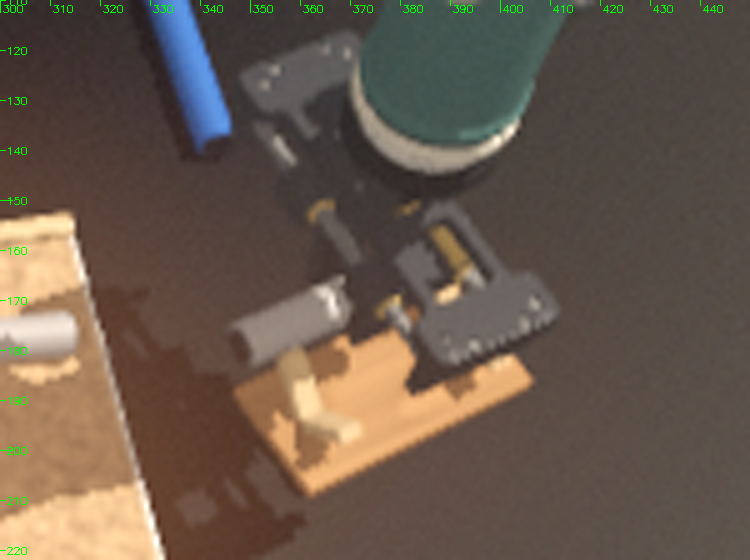

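Request:
{"fn": "jog_arm", "kwargs": {
  "series": [
    [2,0.8,0.4,0.4,-0.5,0,-0.5],
    [2,0.8,0.4,0.4,-0.5,0,-0.5],
    [2,0.8,0.4,0.4,-0.4,0,-0.5],
    [2,0.8,0.4,0.4,-0.3,0,-0.4],
    [2,0.6,0.3,0.4,0,0,0],
    [2,0,0,0,0,0,0]
  ]
}}

```text
time_s: 7.85
position: [496.8, 332.7, 71.8]
eef_rot: [0.0, 0.581, 0.814, -0.001]
contact_force: [-0.1, -0.4, -1.3]
gripper_width: 23.3
```

```bash
python3 - <<'E'
from h import *
s=snap('scene','s7.png'); crop('s7.png','s7c.png',300,110,450,222,5)
plan([497,334,45],109.2,5,2.0); print(env.get_state()['contact_force'])
E
```

```text
pos [496.8 332.3  72.1] yawx (109.02, [-1.0, -1.0, -1000.0]) t 7.9 w 23.4
[[2.0,0.03,0.02,0.54,-0.0,0.0,-0.0],[2.0,0.03,0.02,0.54,-0.0,0.0,-0.0],[2.0,0.03,0.02,0.54,-0.0,0.0,-0.0],[2.0,0.03,0.02,0.54,-0.0,0.0,-0.0],[2.0,0.03,0.02,0.54,-0.0,0.0,-0.0]]
[-0.32217977 -0.5763002  -0.19091348]
```

View pics/s7c.png

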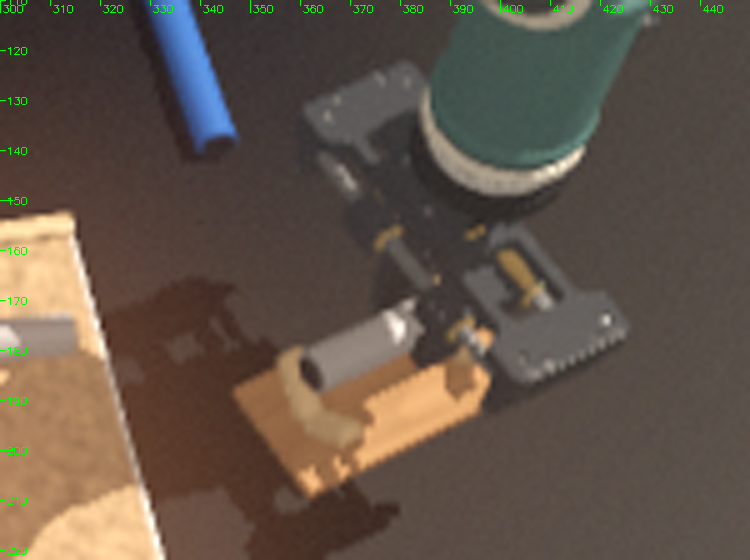

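Request:
{"fn": "jog_arm", "kwargs": {
  "series": [
    [2,0,0,0.8,0,0,0],
    [2,0,0,0.8,0,0,0],
    [2,0,0,0.7,0,0,0],
    [2,0,0,0.5,0,0,0],
    [2,0,0,0.3,0,0,0],
    [2,0,0,0.2,0,0,0],
    [2,0,0,0,0,0,0]
  ]
}}

```text
time_s: 8.48
position: [496.5, 330.7, 34.9]
eef_rot: [0.0, 0.581, 0.814, -0.002]
contact_force: [0.3, 0.2, -1.3]
gripper_width: 23.0
```

```bash
python3 - <<'E'
from h import *
s=snap('scene','s8.png'); crop('s8.png','s8c.png',320,130,420,210,8)
plan([497,334,33],109.2,2,2.0); print(env.get_state()['contact_force'])
E
```

```text
pos [496.6 330.8  35.1] yawx (108.96, [-2.0, -3.0, -1000.0]) t 8.5333 w 23.4
[[2.0,0.15,0.07,0.11,-0.1,0.1,-0.1],[2.0,0.15,0.07,0.11,-0.1,0.1,-0.1]]
[-0.58905062 -0.73864901 -0.62638233]
```

View pics/s8c.png

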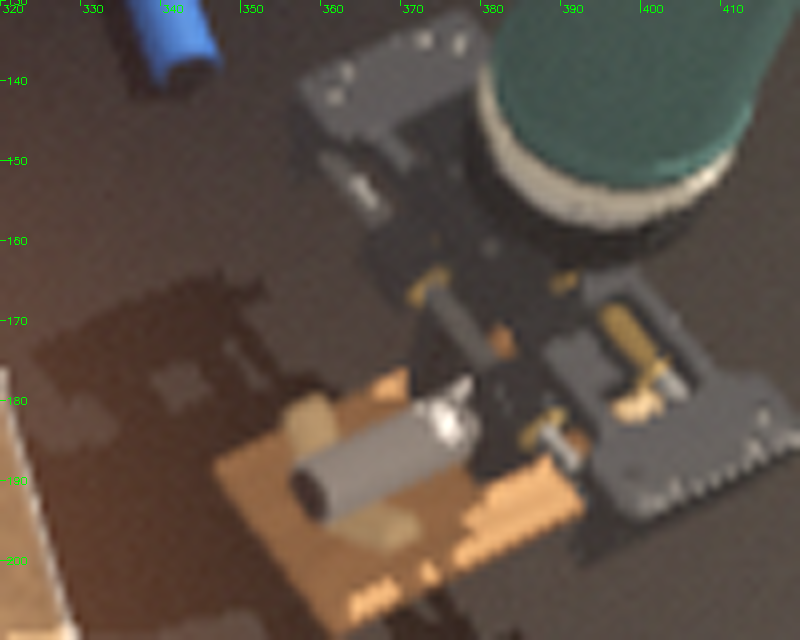

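Request:
{"fn": "jog_arm", "kwargs": {
  "series": [
    [2,0,0,0.15,0,0,0],
    [2,0,0,0.1,0,0,0],
    [2,0,0,0,0,0,0]
  ]
}}

```text
time_s: 8.78
position: [496.9, 330.9, 33.8]
eef_rot: [0.0, 0.581, 0.814, -0.001]
contact_force: [-0.4, -0.5, -0.7]
gripper_width: 23.5
```

```bash
python3 - <<'E'
from h import *
plan([497,334,33],109.2,2,2.0); print(env.get_state()['contact_force'])
E
```

```text
pos [496.9 330.9  33.8] yawx (108.95, [-2.0, -2.0, -1000.0]) t 8.7833 w 23.5
[[2.0,0.14,0.06,0.04,-0.1,0.1,-0.1],[2.0,0.14,0.06,0.04,-0.1,0.1,-0.1]]
[-0.41106412 -0.45537066 -0.7236346 ]
```

Request:
{"fn": "jog_arm", "kwargs": {
  "series": [
    [2,0,0,0.1,0,0,0],
    [2,0,0,0.05,0,0,0],
    [2.2,0,0,0,0,0,0],
    [2.4,0,0,0,0,0,0],
    [2.7,0,0,0,0,0,0],
    [3.2,0,0,0,0,0,0],
    [4.2,0,0,0,0,0,0],
    [5,0,0,0,0,0,0],
    [5,0,0,0,0,0,0]
  ]
}}

```text
time_s: 9.53
position: [498.6, 332.0, 34.3]
eef_rot: [0.001, 0.581, 0.814, 0.001]
contact_force: [-0.2, -0.1, 0.1]
gripper_width: 49.1
```

```bash
python3 - <<'E'
from h import *
s=snap('scene','s9.png'); crop('s9.png','s9c.png',320,130,420,210,8)
plan([497,334,33],109.2,2,2.0); print(env.get_state()['contact_force'])
E
```

```text
pos [498.6 332.   34.4] yawx (108.96, [3.0, -0.0, -1000.0]) t 9.5833 w 49.8
[[2.0,0.12,-0.05,0.07,0.1,0.0,-0.1],[2.0,0.12,-0.05,0.07,0.1,0.0,-0.1]]
[-0.6369269   0.19757664 -0.26990582]
```

View pics/s9c.png

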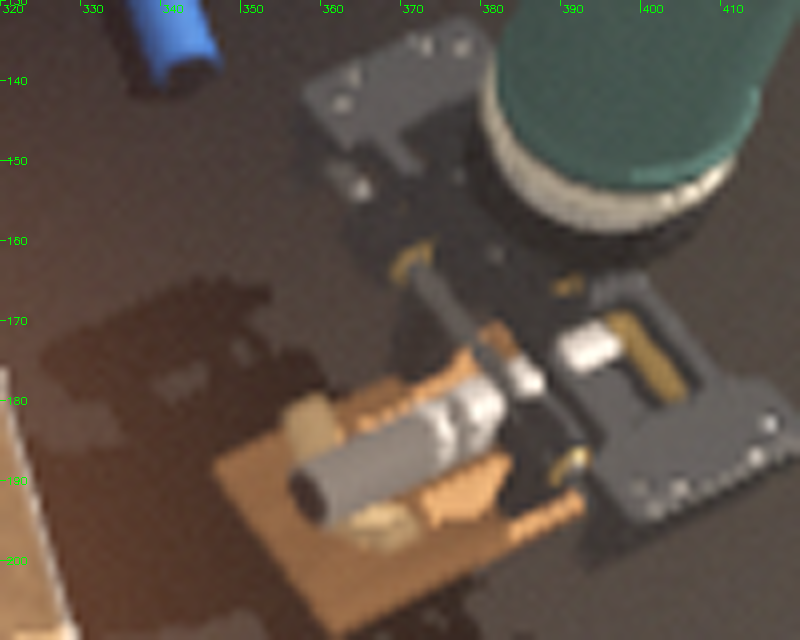

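Request:
{"fn": "jog_arm", "kwargs": {
  "series": [
    [5,0,0,-0.6,0,0,0],
    [5,0,0,-1.5,0,0,0],
    [5,0,0,-2,0,0,0],
    [5,0,0,-2,0,0,0],
    [5,0,0,-2,0,0,0],
    [5,0,0,-2,0,0,0],
    [5,-2.5,-0.5,0,0,0,1],
    [5,-2.5,-0.5,0,0,0,1],
    [5,-2.5,-0.5,0,0,0,1],
    [5,-2.5,-0.5,0,0,0,1],
    [5,-2,-0.5,0,0,0,1],
    [5,0,0,0,0,0,1]
  ]
}}

```text
time_s: 10.58
position: [511.6, 208.0, 146.6]
eef_rot: [0.003, 0.623, 0.783, 0.004]
contact_force: [0.5, -0.3, -0.5]
gripper_width: 50.0
```

```bash
python3 - <<'E'
from h import *
s=snap('scene','s10.png'); crop('s10.png','s10c.png',260,110,410,222,5)
t=snap('top','t10.png'); crop('t10.png','t10c.png',120,180,220,260,8)
plan([452,101,75],91,8,5); print(env.get_state()['contact_force'])
E
```

```text
pos [511.9 210.6 146.7] yawx (103.05, [10.0, 4.0, -1000.0]) t 10.6833 w 50.2
[[5,-1.17,-1.05,0.88,0.1,-0.0,1.5],[5,-1.19,-1.02,0.89,0.1,-0.0,1.5],[5,-1.22,-0.98,0.89,0.1,-0.0,1.5],[5,-1.24,-0.95,0.89,0.1,-0.0,1.5],[5,-1.27,-0.92,0.89,0.1,-0.0,1.5],[5,-1.29,-0.88,0.89,0.1,-0.0,1.5],[5,-1.31,-0.85,0.89,0.1,-0.0,1.5],[5,-1.34,-0.81,0.9,0.1,-0.0,1.5]]
[-0.39305398 -0.0045018   0.03879652]
```

View pics/s10c.png

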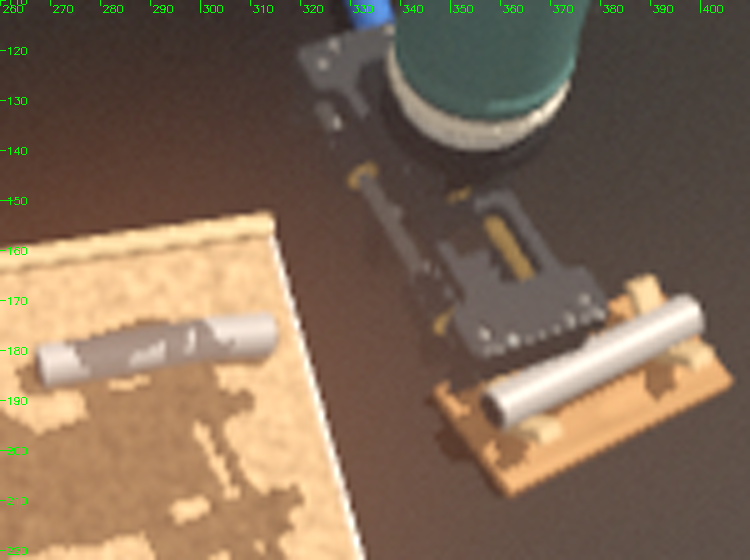

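View pics/t10c.png

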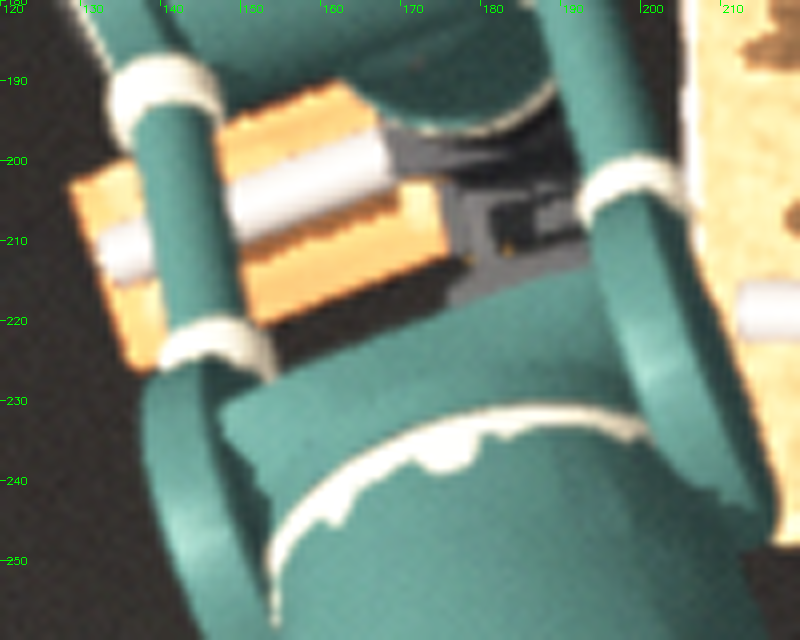

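Request:
{"fn": "jog_arm", "kwargs": {
  "series": [
    [6,-1.2,-1.0,0.6,0.1,0,1.4],
    [6,-1.2,-1.0,0.8,0.1,0,1.4],
    [6,-1.2,-1.0,0.8,0.1,0,1.4],
    [6,-1.2,-0.9,0.8,0.1,0,1.4],
    [6,-1.2,-0.9,0.8,0.1,0,1.4],
    [6,-1.2,-0.9,0.8,0.1,0,1.4],
    [6,-1.1,-0.7,0.8,0,0,1.4],
    [6,-0.7,-0.5,0.4,0,0,1],
    [6,0,0,0,0,0,0]
  ]
}}

```text
time_s: 11.43
position: [458.4, 119.3, 88.0]
eef_rot: [-0.001, 0.692, 0.722, 0.006]
contact_force: [-1.3, -0.2, -0.4]
gripper_width: 59.9
```

```bash
python3 - <<'E'
from h import *
s=snap('scene','s11.png'); crop('s11.png','s11c.png',240,100,360,196,6)
plan([452,101,75],92,2,6); print(env.get_state()['contact_force'])
for p in((267.8,183.1),(314.8,176.5),(298,179)): print(pix2w(s,*p,30))
E
```

```text
pos [459.1 119.8  88.5] yawx (92.4, [7.0, 10.0, -1000.0]) t 11.4833 w 60.0
[[6,-0.93,-0.4,0.66,0.2,-0.3,0.2],[6,-0.93,-0.4,0.67,0.2,-0.3,0.2]]
[-0.01519989 -0.4253632   0.1034071 ]
[454.48874857  34.35450843  30.        ]
[452.30236928 166.15069083  30.        ]
[453.53955041 118.67878441  30.        ]
```

View pics/s11c.png

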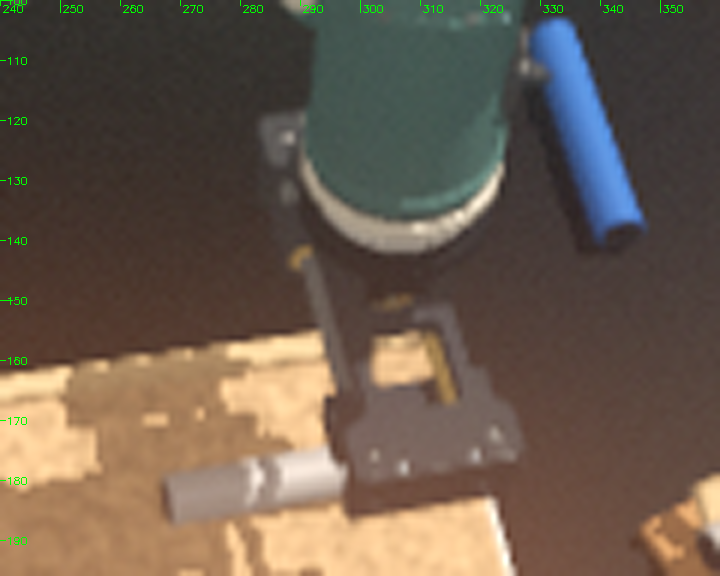

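Request:
{"fn": "jog_arm", "kwargs": {
  "series": [
    [6,-0.9,-0.3,0.7,0.2,-0.3,0],
    [6,-0.8,-0.3,0.7,0.2,-0.3,0],
    [6,0,0,0,0,0,0]
  ]
}}

```text
time_s: 11.73
position: [456.0, 103.0, 74.8]
eef_rot: [0.001, 0.691, 0.723, 0.001]
contact_force: [-0.4, 0.7, -0.2]
gripper_width: 60.1
```

```bash
python3 - <<'E'
from h import *
plan([452,101,33],92,5,6)
E
```

```text
pos [456.  103.   74.8] yawx (92.55, [4.0, -0.0, -1000.0]) t 11.7333 w 60.1
[[6,-0.04,-0.08,0.84,0.0,0.0,0.1],[6,-0.04,-0.08,0.84,0.0,0.0,0.1],[6,-0.04,-0.08,0.84,0.0,0.0,0.1],[6,-0.04,-0.08,0.84,0.0,0.0,0.1],[6,-0.04,-0.08,0.84,0.0,0.0,0.1]]
```

Request:
{"fn": "jog_arm", "kwargs": {
  "series": [
    [6,0,-0.1,0.8,0,0,0],
    [6,0,-0.1,0.9,0,0,0],
    [6,0,0,0.9,0,0,0],
    [6,0,0,0.8,0,0,0],
    [6,0,0,0.5,0,0,0],
    [6,0,0,0.2,0,0,0],
    [5,0,0,0,0,0,0]
  ]
}}

```text
time_s: 12.32
position: [454.5, 103.2, 28.7]
eef_rot: [0.001, 0.691, 0.723, 0.001]
contact_force: [0.1, 0.2, 0.1]
gripper_width: 55.2
```

```bash
python3 - <<'E'
from h import *
s=snap('scene','s12.png'); crop('s12.png','s12c.png',240,120,360,216,6)
plan([452,101,30],92,3,6)
E
```

```text
pos [454.5 103.2  28.9] yawx (92.54, [4.0, 0.0, -1000.0]) t 12.3667 w 51.8
[[6,-0.07,-0.09,-0.04,0.1,-0.0,0.2],[6,-0.07,-0.09,-0.04,0.1,-0.0,0.2],[6,-0.07,-0.09,-0.04,0.1,-0.0,0.2]]
```

View pics/s12c.png

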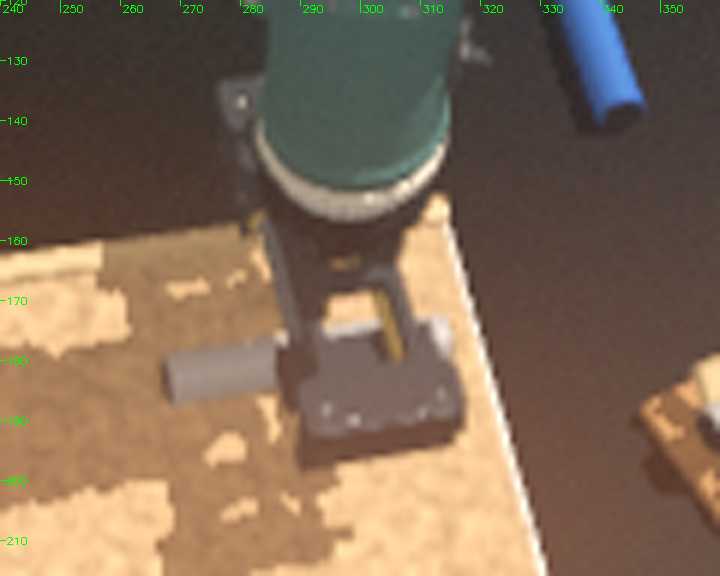

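Request:
{"fn": "jog_arm", "kwargs": {
  "series": [
    [4,0,-0.1,-0.1,0,0,0.2],
    [3,0,0,0,0,0,0],
    [3,0,0,0,0,0,0],
    [3,0,0,0,0,0,0]
  ]
}}

```text
time_s: 12.7
position: [454.2, 103.4, 30.9]
eef_rot: [0.002, 0.693, 0.721, 0.002]
contact_force: [-0.7, 0.3, -0.7]
gripper_width: 30.0
```

Request:
{"fn": "jog_arm", "kwargs": {
  "series": [
    [3,0,0.3,0,0,0,0],
    [3,0,0.4,0,0,0,0],
    [3,0,0.4,0,0,0,0],
    [3,0,0.4,0,0,0,0],
    [3,0,0.4,0,0,0,0]
  ]
}}

```text
time_s: 13.12
position: [474.9, 104.3, 32.0]
eef_rot: [0.002, 0.692, 0.721, 0.003]
contact_force: [0.3, 0.2, 0.1]
gripper_width: 29.9
```

```bash
python3 - <<'E'
from h import *
s=snap('scene','s13.png'); crop('s13.png','s13c.png',240,120,360,216,6)
plan([510,101,30],92,10,3); print(env.get_state()['contact_force'])
E
```

```text
pos [476.1 104.4  32.3] yawx (92.34, [8.0, 1.0, -1000.0]) t 13.1667 w 30.3
[[3,-0.05,0.34,0.03,0.0,-0.0,0.0],[3,-0.05,0.34,0.03,0.0,-0.0,0.0],[3,-0.05,0.34,0.02,0.0,-0.0,0.0],[3,-0.05,0.34,0.02,0.0,-0.0,0.0],[3,-0.05,0.34,0.02,0.0,-0.0,0.0],[3,-0.05,0.34,0.02,0.0,-0.0,0.0],[3,-0.05,0.34,0.02,0.0,-0.0,0.0],[3,-0.05,0.34,0.02,0.0,-0.0,0.0],[3,-0.05,0.34,0.02,0.0,-0.0,0.0],[3,-0.05,0.34,0.02,0.0,-0.0,0.0]]
[ 0.92655482 -0.1768086   0.75724681]
```

View pics/s13c.png

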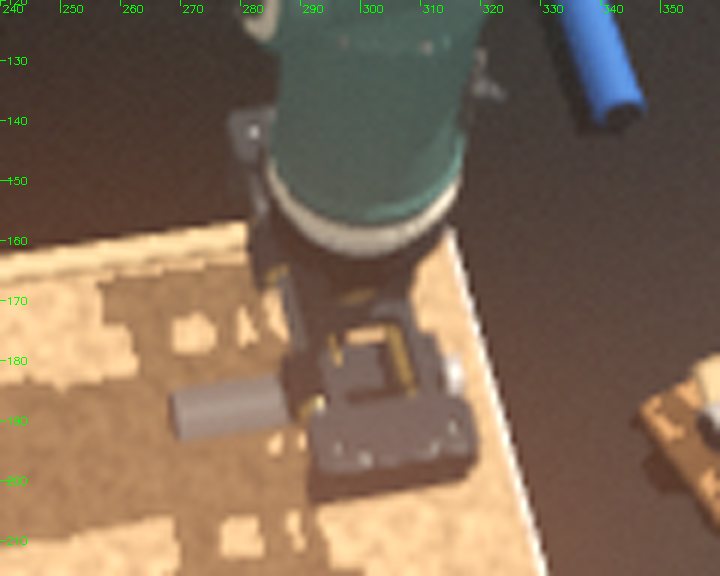

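Request:
{"fn": "jog_arm", "kwargs": {
  "series": [
    [3,0,0.4,0.15,0,0,0],
    [3,0,0.4,0.05,0,0,0],
    [3,0,0.4,0,0,0,0],
    [3,0,0.4,0,0,0,0],
    [3,0,0.4,0,0,0,0],
    [3,0,0.4,0,0,0,0],
    [3,0,0,0,0,0,0]
  ]
}}

```text
time_s: 13.75
position: [503.8, 105.6, 30.1]
eef_rot: [0.003, 0.693, 0.721, 0.003]
contact_force: [-0.4, 0.3, 0.3]
gripper_width: 30.0
```

```bash
python3 - <<'E'
from h import *
s=snap('scene','s14.png'); crop('s14.png','s14c.png',240,120,360,216,6)
t=snap('top','t14.png'); crop('t14.png','t14c.png',190,150,290,230,8)
plan([510,101,30],92,10,3); print(env.get_state()['contact_force'])
E
```

```text
pos [502.9 105.5  29.9] yawx (92.33, [8.0, 1.0, -1000.0]) t 13.85 w 30.1
[[3,-0.05,0.07,-0.0,0.0,-0.0,0.0],[3,-0.05,0.07,-0.0,0.0,-0.0,0.0],[3,-0.05,0.07,-0.0,0.0,-0.0,0.0],[3,-0.05,0.07,-0.0,0.0,-0.0,0.0],[3,-0.05,0.07,-0.0,0.0,-0.0,0.0],[3,-0.05,0.07,-0.0,0.0,-0.0,0.0],[3,-0.05,0.07,-0.0,0.0,-0.0,0.0],[3,-0.05,0.07,-0.0,0.0,-0.0,0.0],[3,-0.05,0.07,-0.0,0.0,-0.0,0.0],[3,-0.05,0.07,-0.0,0.0,-0.0,0.0]]
[ 0.56014938 -0.22098701 -0.38660827]
```

View pics/s14c.png

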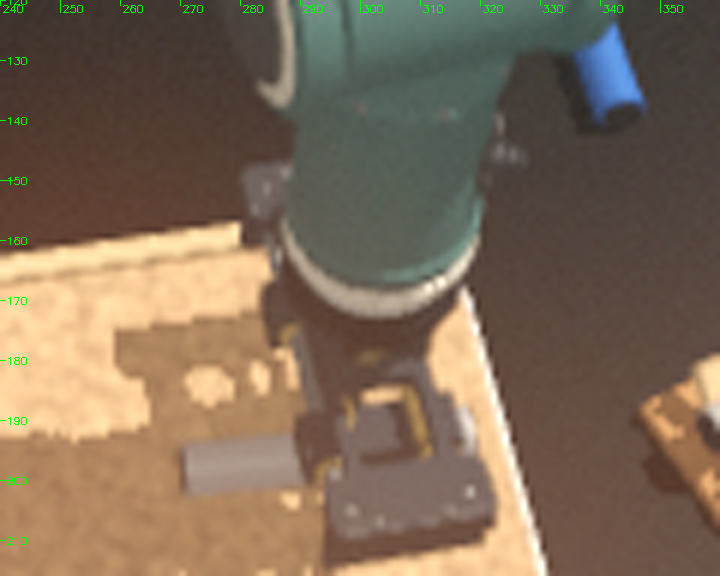

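View pics/t14c.png

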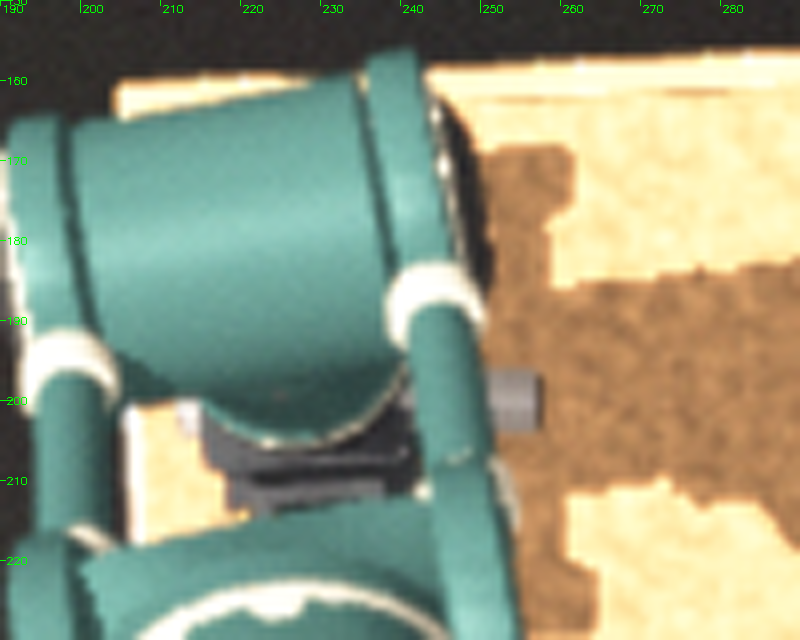

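Request:
{"fn": "jog_arm", "kwargs": {
  "series": [
    [3.5,0,0,0,0,0,0],
    [4.5,0,0,0,0,0,0],
    [5,0,0,-0.6,0,0,0],
    [5,0,0,-1.5,0,0,0],
    [5,0,0,-2,0,0,0],
    [5,0,0,-2,0,0,0],
    [5,0,-2,-1,0,0,0],
    [5,0,-2,0,0,0,0],
    [5,0,-2,0,0,0,0],
    [5,0,-2,0,0,0,0],
    [5,0,-1,0,0,0,0],
    [5,0,0,0,0,0,0]
  ]
}}

```text
time_s: 14.85
position: [408.5, 101.6, 107.2]
eef_rot: [0.003, 0.693, 0.721, 0.004]
contact_force: [-0.4, 1.3, -0.6]
gripper_width: 49.8
```

```bash
python3 - <<'E'
from h import *
s=snap('scene','s15.png'); crop('s15.png','s15c.png',240,120,360,216,6)
t=snap('top','t15.png'); crop('t15.png','t15c.png',190,150,290,230,8)
plan([510,101,30],92,10,3); print(env.get_state()['contact_force'])
E
```

```text
pos [410.6 101.8 107.6] yawx (92.32, [12.0, 2.0, -1000.0]) t 14.95 w 50.2
[[3,-0.05,0.98,0.79,0.1,-0.0,0.0],[3,-0.05,0.98,0.79,0.1,-0.0,0.0],[3,-0.05,0.99,0.79,0.1,-0.0,0.0],[3,-0.05,0.99,0.78,0.1,-0.0,0.0],[3,-0.05,0.99,0.78,0.1,-0.0,0.0],[3,-0.05,0.99,0.78,0.1,-0.0,0.0],[3,-0.05,0.99,0.78,0.1,-0.0,0.0],[3,-0.04,0.99,0.78,0.1,-0.0,0.0],[3,-0.04,0.99,0.78,0.1,-0.0,0.0],[3,-0.04,0.99,0.78,0.1,-0.0,0.0]]
[0.07232587 0.68456616 0.33341872]
```

View pics/s15c.png

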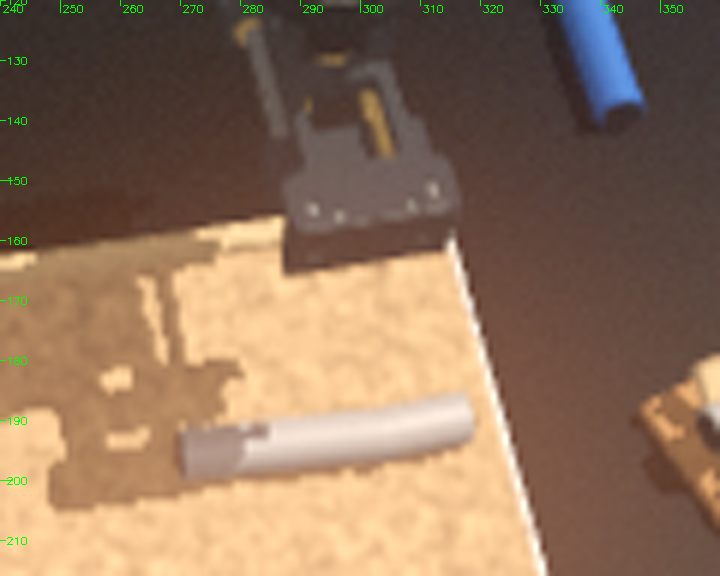

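View pics/t15c.png

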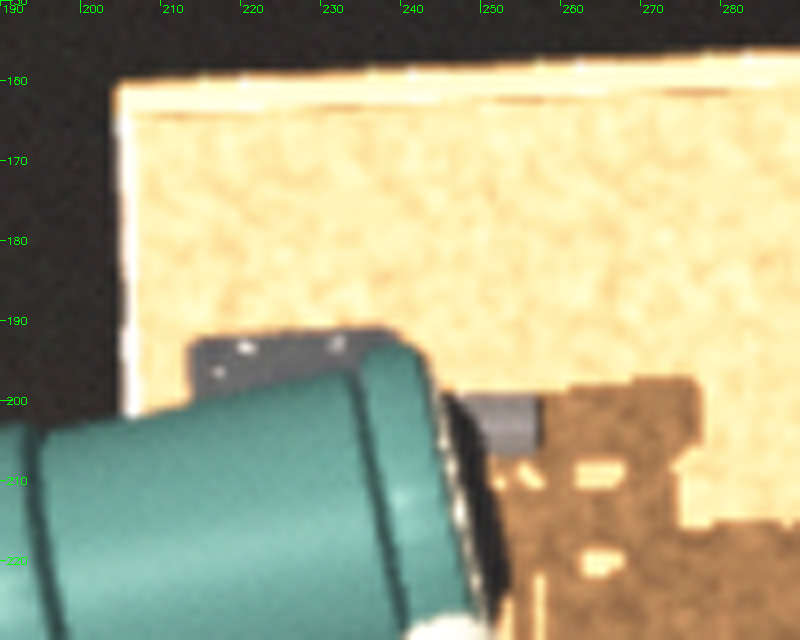

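```bash
python3 - <<'E'
from h import *
s=env.snapshot('scene')
P=[pix2w(s,*p,30) for p in((270.3,195.5),(299,192.2),(316.8,189.3))]
for p in P: print(p.round(1))
d=P[1]-P[0]; print(np.degrees(np.arctan2(d[1],d[0])), P[0]+d/np.linalg.norm(d)*65)
plan([488,103,75],92,6,6)
crop('scene0.png','bin_s.png',85,180,195,255,7)
E
```

```text
[494.3  34.9  30. ]
[495.5 113.4  30. ]
[493.6 163.   30. ]
89.14692436787301 [495.26888901  99.9223886   30.        ]
pos [411.3 101.9 107.6] yawx (92.31, [12.0, 2.0, -1000.0]) t 15.0 w 49.9
[[6,-0.03,1.27,0.56,0.1,-0.0,0.1],[6,-0.03,1.27,0.56,0.1,-0.0,0.1],[6,-0.03,1.27,0.55,0.1,-0.0,0.1],[6,-0.03,1.28,0.55,0.1,-0.0,0.1],[6,-0.03,1.28,0.55,0.1,-0.0,0.1],[6,-0.03,1.28,0.55,0.1,-0.0,0.1]]
```

View pics/bin_s.png

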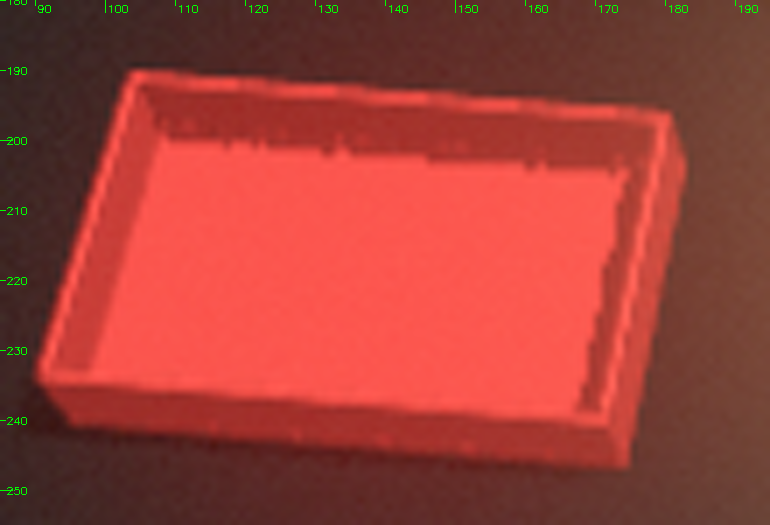

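Request:
{"fn": "jog_arm", "kwargs": {
  "series": [
    [6,0,1.2,0.2,0.1,0,0.4],
    [6,0,1.4,0.4,0.1,0,0.4],
    [6,0,1.4,0.5,0.1,0,0.4],
    [6,0,1.4,0.6,0.1,0,0.4],
    [6,0,1.4,0.6,0.1,0,0.4],
    [6,0,1.0,0.6,0.1,0,0],
    [6,0,0,0,0,0,0]
  ]
}}

```text
time_s: 15.58
position: [502.1, 104.3, 78.9]
eef_rot: [0.002, 0.706, 0.708, 0.004]
contact_force: [-0.8, -0.2, -0.3]
gripper_width: 60.2
```

```bash
python3 - <<'E'
from h import *
s=env.snapshot('scene')
plan([495,101,30],90,6,6)
P=np.array([pix2w(s,*p,40) for p in((104,190),(180,196),(171.5,240.5),(90.5,234))]); print(P.round(1),P.mean(0))
E
```

```text
pos [501.4 104.3  79.2] yawx (90.16, [7.0, 2.0, -1000.0]) t 15.6333 w 60.0
[[6,-0.06,-0.11,0.82,0.1,-0.0,0.0],[6,-0.06,-0.11,0.82,0.1,-0.0,0.0],[6,-0.06,-0.11,0.82,0.1,-0.0,0.0],[6,-0.06,-0.11,0.82,0.1,-0.0,0.0],[6,-0.06,-0.11,0.82,0.1,-0.0,0.0],[6,-0.05,-0.11,0.82,0.1,-0.0,0.0]]
[[ 417.8 -405.1   40. ]
 [ 466.3 -204.5   40. ]
 [ 593.1 -233.    40. ]
 [ 544.9 -435.3   40. ]] [ 505.50840396 -319.46290444   40.        ]
```

Bin centre ≈ (504, -319), yaw ≈ 77°. Descend and grasp.

Request:
{"fn": "jog_arm", "kwargs": {
  "series": [
    [6,-0.1,-0.3,0.8,0.2,0,0],
    [6,-0.1,-0.2,0.9,0.2,0,0],
    [6,-0.1,-0.1,0.9,0,0,0],
    [6,0,0,0.9,0,0,0],
    [6,0,0,0.8,0,0,0],
    [6,0,0,0.3,0,0,0],
    [6,0,0,0.1,0,0,0],
    [5,0,0,0,0,0,0]
  ]
}}

```text
time_s: 16.3
position: [492.3, 100.8, 26.5]
eef_rot: [-0.002, 0.706, 0.708, -0.0]
contact_force: [1.4, -1.0, 2.2]
gripper_width: 55.1
```

```bash
python3 - <<'E'
from h import *
s=snap('scene','s16.png'); crop('s16.png','s16c.png',240,120,360,216,6)
plan([495,101,30],90,2,6)
E
```

```text
pos [492.3 100.9  26.8] yawx (90.18, [-3.0, 2.0, -1000.0]) t 16.35 w 51.5
[[6,0.01,0.13,-0.16,-0.1,-0.1,0.1],[6,0.01,0.13,-0.16,-0.1,-0.1,0.1]]
```

View pics/s16c.png

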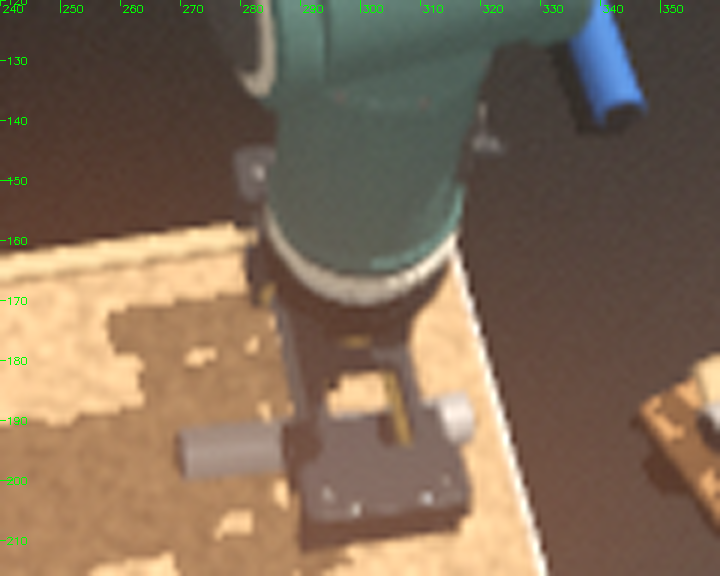

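Request:
{"fn": "jog_arm", "kwargs": {
  "series": [
    [4.5,0,0.15,-0.2,0,0,0],
    [4,0,0.1,-0.1,0,0,0],
    [3,0,0,0,0,0,0],
    [2.6,0,0,0,0,0,0],
    [2,0,0,0,0,0,0],
    [2,0,0,0,0,0,0],
    [2,0,0,0,0,0,0],
    [2,0,0,0,0,0,0]
  ],
  "grip_force": 20
}}

```text
time_s: 17.02
position: [496.0, 101.1, 31.7]
eef_rot: [-0.001, 0.706, 0.708, 0.0]
contact_force: [0.1, 0.1, -0.1]
gripper_width: 23.6
```

Request:
{"fn": "jog_arm", "kwargs": {
  "series": [
    [2,0,0,-0.8,0,0,0],
    [2,0,0,-1.5,0,0,0],
    [2,0,0,-1.5,0,0,0],
    [2,0,0,-1.5,0,0,0],
    [2,0,0,-1.5,0,0,0],
    [2,0,0,-1.5,0,0,0],
    [2,0,0,-1,0,0,0],
    [2,0,0,0,0,0,0]
  ]
}}

```text
time_s: 17.68
position: [493.3, 100.5, 129.3]
eef_rot: [-0.003, 0.706, 0.708, -0.002]
contact_force: [1.2, 0.3, -1.4]
gripper_width: 23.3
```

```bash
python3 - <<'E'
from h import *
s=snap('scene','s17.png'); crop('s17.png','s17c.png',240,100,360,196,6)
plan([503,-319,120],77,16,2)
E
```

```text
pos [493.  100.4 128.4] yawx (90.18, [-8.0, 1.0, -1000.0]) t 17.7333 w 23.5
[[2,-2.62,0.05,0.05,-0.0,-0.0,0.8],[2,-2.62,0.09,0.05,-0.0,-0.0,0.8],[2,-2.62,0.13,0.05,-0.0,-0.0,0.8],[2,-2.62,0.17,0.05,-0.0,-0.0,0.8],[2,-2.61,0.21,0.05,-0.0,-0.0,0.8],[2,-2.61,0.24,0.05,-0.0,-0.0,0.8],[2,-2.61,0.28,0.05,-0.0,-0.0,0.8],[2,-2.6,0.32,0.05,-0.0,-0.0,0.8],[2,-2.6,0.35,0.05,-0.0,-0.0,0.8],[2,-2.59,0.39,0.05,-0.0,-0.0,0.8],[2,-2.59,0.43,0.05,-0.0,-0.0,0.8],[2,-2.58,0.47,0.05,-0.0,-0.0,0.8],[2,-2.57,0.5,0.05,-0.0,-0.0,0.8],[2,-2.57,0.54,0.05,-0.0,-0.0,0.8],[2,-2.56,0.58,0.05,-0.0,-0.0,0.8],[2,-2.55,0.61,0.05,-0.0,-0.0,0.8]]
```

View pics/s17c.png

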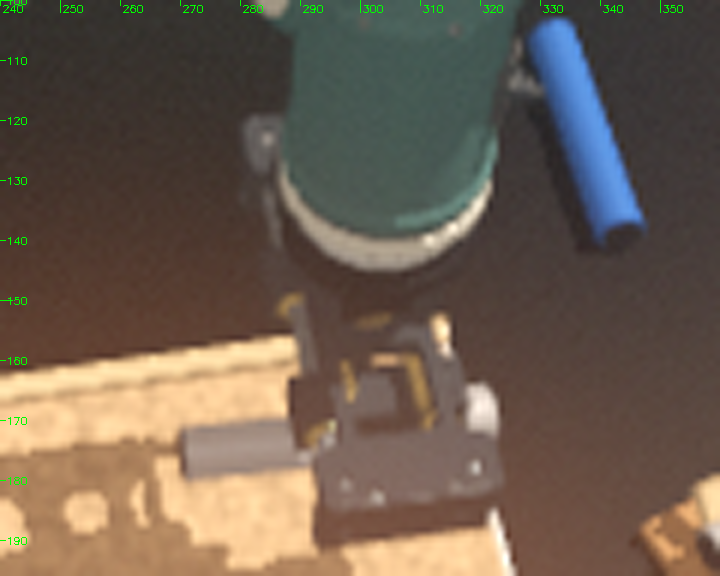

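```bash
python3 - <<'E'
from h import *
def prof(f,u0,u1,v0,v1,sl):
    g=cv2.cvtColor(cv2.imread('pics/'+f),cv2.COLOR_BGR2HSV).astype(float)
    S=g[:,:,1]  # cork saturated, chrome not
    out=[]
    for u in range(u0,u1,2):
        vc=v0+(v1-v0)*(u-u0)/(u1-u0); r=np.arange(int(vc)-9,int(vc)+10); w=np.clip(110-cv2.blur(S,(3,1))[r,u],0,60)
        out.append((u,(w*r).sum()/max(w.sum(),1e-6),w.sum()))
    a=np.array(out); return a
for f,u0,u1,v0,v1 in(('scene0.png',270,312,183,176.5),('s15.png',282,316,194,189.5)):
    a=prof(f,u0,u1,v0,v1,0); print(f); print(a.round(1).tolist())
E
```

```text
scene0.png
[[270.0, 182.3, 604.3], [272.0, 182.0, 624.0], [274.0, 181.6, 607.0], [276.0, 181.1, 587.3], [278.0, 180.6, 579.0], [280.0, 180.5, 602.0], [282.0, 180.2, 601.0], [284.0, 179.6, 595.0], [286.0, 179.4, 594.3], [288.0, 179.1, 582.7], [290.0, 178.5, 585.3], [292.0, 178.2, 603.0], [294.0, 178.0, 583.3], [296.0, 177.4, 593.7], [298.0, 177.3, 610.3], [300.0, 177.1, 591.7], [302.0, 177.0, 576.0], [304.0, 176.8, 580.7], [306.0, 176.6, 588.0], [308.0, 176.5, 592.0], [310.0, 176.0, 582.3]]
s15.png
[[282.0, 193.7, 546.7], [284.0, 193.2, 576.0], [286.0, 193.0, 594.0], [288.0, 192.9, 581.0], [290.0, 192.4, 576.3], [292.0, 192.1, 595.0], [294.0, 192.0, 599.3], [296.0, 192.1, 599.3], [298.0, 191.5, 612.7], [300.0, 191.3, 592.0], [302.0, 191.2, 588.0], [304.0, 191.1, 613.3], [306.0, 190.4, 627.0], [308.0, 190.0, 619.3], [310.0, 190.0, 604.7], [312.0, 189.6, 616.7], [314.0, 189.0, 621.0]]
```

Request:
{"fn": "jog_arm", "kwargs": {
  "series": [
    [2,-1.5,0,0,0,0,0.5],
    [2,-2.5,0.1,0,0,0,0.8],
    [2,-2.7,0.1,0,0,0,0.8],
    [2,-2.7,0.2,0,0,0,0.8],
    [2,-2.7,0.2,0,0,0,0.8],
    [2,-2.7,0.2,0,0,0,0.8],
    [2,-2.7,0.3,0,0,0,0.8],
    [2,-2.7,0.3,0,0,0,0.8],
    [2,-2.7,0.3,0,0,0,0.8],
    [2,-2.7,0.4,0,0,0,0.8],
    [2,-2.7,0.4,0,0,0,0.8],
    [2,-2.7,0.4,0,0,0,0.8],
    [2,-2.7,0.5,0,0,0,0.8],
    [2,-2.6,0.5,0,0,0,0.8],
    [2,-2.2,0.5,0,0,0,0.8],
    [2,-1.2,0.3,0,0,0,0.8],
    [2,0,0,0,0,0,0]
  ]
}}

```text
time_s: 19.15
position: [489.3, -313.9, 107.5]
eef_rot: [-0.015, 0.781, 0.624, -0.009]
contact_force: [0.2, 1.0, -1.0]
gripper_width: 23.2
```

```bash
python3 - <<'E'
from h import *
s=snap('scene','s18.png'); crop('s18.png','s18c.png',85,130,205,226,6)
plan([503,-319,80],77,6,2); print(env.get_state()['contact_force'])
E
```

```text
pos [ 489.  -312.6  107.2] yawx (77.34, [-33.0, 13.0, -999.0]) t 19.2 w 23.2
[[2,-0.05,0.27,0.44,-0.3,-0.0,0.1],[2,-0.05,0.26,0.45,-0.3,-0.0,0.1],[2,-0.05,0.26,0.45,-0.3,-0.0,0.1],[2,-0.05,0.26,0.45,-0.3,-0.0,0.1],[2,-0.05,0.26,0.45,-0.3,-0.0,0.1],[2,-0.05,0.25,0.45,-0.3,-0.0,0.1]]
[ 0.49462155  0.58734204 -1.46011866]
```

View pics/s18c.png

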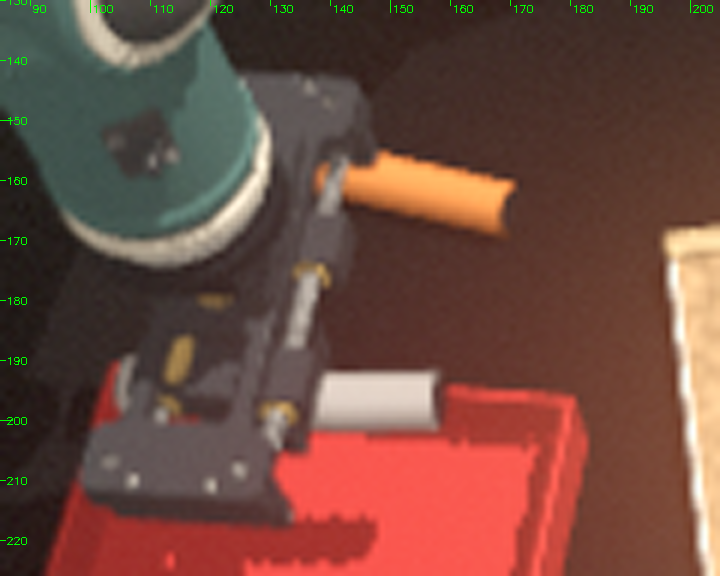

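Request:
{"fn": "jog_arm", "kwargs": {
  "series": [
    [2,0,0.4,0.3,-0.5,0,0],
    [2,0,0.4,0.4,-0.5,0,0],
    [2,0,0.4,0.5,-0.5,0,0],
    [2,0,0.3,0.5,-0.4,0,0],
    [2,0,0.1,0.5,0,0,0],
    [2,0,0,0.5,0,0,0],
    [2,0,0,0,0,0,0]
  ]
}}

```text
time_s: 19.78
position: [505.2, -308.5, 75.0]
eef_rot: [-0.004, 0.779, 0.627, 0.003]
contact_force: [-1.1, 0.5, -1.9]
gripper_width: 23.3
```

```bash
python3 - <<'E'
from h import *
s=snap('scene','s19.png'); crop('s19.png','s19c.png',85,150,205,246,6)
plan([503,-319,20],77,6,2); print(env.get_state()['contact_force'])
E
```

```text
pos [ 505.3 -308.6   75.4] yawx (77.69, [-1.0, 9.0, -1000.0]) t 19.8333 w 23.5
[[2,-0.19,0.0,0.92,-0.0,-0.1,0.1],[2,-0.18,0.0,0.92,-0.0,-0.1,0.1],[2,-0.18,0.0,0.92,-0.0,-0.1,0.1],[2,-0.18,0.0,0.92,-0.0,-0.1,0.1],[2,-0.18,0.0,0.92,-0.0,-0.1,0.1],[2,-0.18,0.0,0.92,-0.0,-0.1,0.1]]
[-0.69442413 -0.43914445 -1.44437724]
```

View pics/s19c.png

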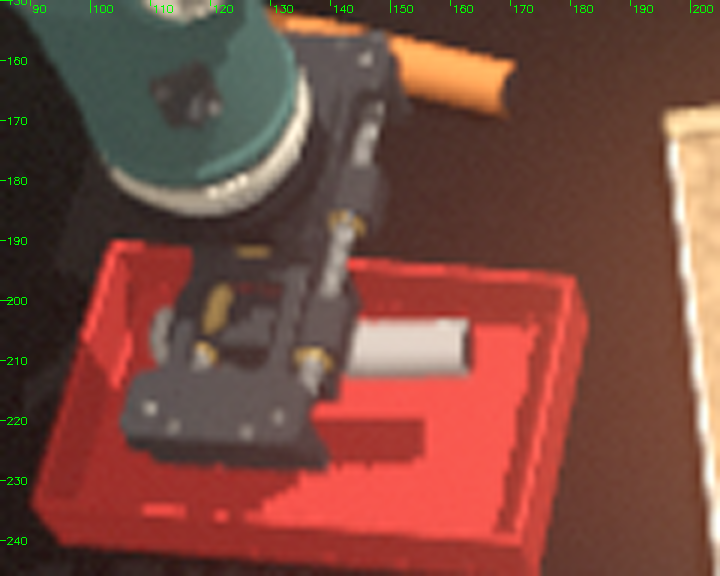

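Request:
{"fn": "jog_arm", "kwargs": {
  "series": [
    [2,-0.2,0,0.6,0,-0.2,0],
    [2,-0.2,0,0.9,0,-0.2,0],
    [2,-0.2,0,0.9,0,-0.1,0],
    [2,-0.1,0,0.9,0,0,0],
    [2,0,0,0.8,0,0,0],
    [2,0,0,0.5,0,0,0],
    [2,0,0,0.2,0,0,0],
    [2,0,0,0,0,0,0]
  ]
}}

```text
time_s: 20.5
position: [503.2, -316.2, 21.7]
eef_rot: [-0.001, 0.779, 0.627, -0.001]
contact_force: [-0.3, -0.3, -0.9]
gripper_width: 23.5
```

```bash
python3 - <<'E'
from h import *
s=snap('scene','s20.png'); crop('s20.png','s20c.png',85,150,205,246,6)
plan([503,-319,18],77,2,2); print(env.get_state()['contact_force'])
E
```

```text
pos [ 503.2 -316.2   21.9] yawx (77.67, [-3.0, 0.0, -1000.0]) t 20.55 w 23.4
[[2,-0.14,0.02,0.19,-0.1,0.0,0.3],[2,-0.14,0.02,0.19,-0.1,0.0,0.3]]
[ 0.05079119 -0.977135   -1.04926328]
```

View pics/s20c.png

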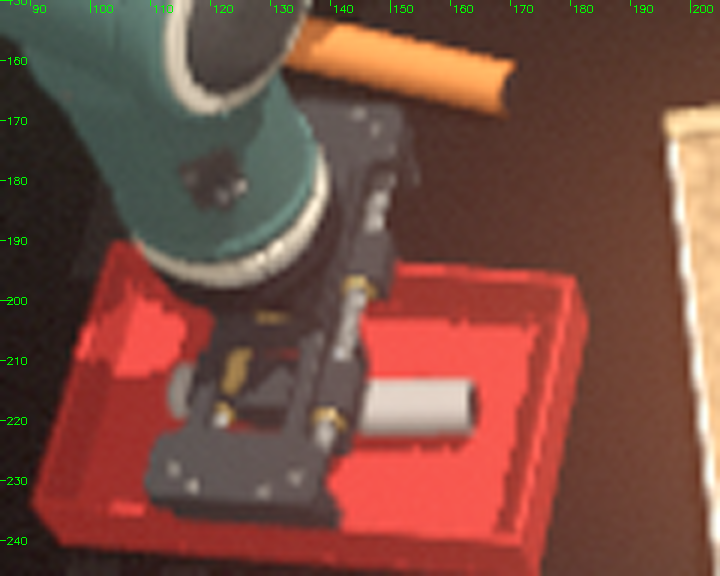

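Request:
{"fn": "jog_arm", "kwargs": {
  "series": [
    [2,0,0,0.2,0,0,0],
    [2,0,0,0.1,0,0,0],
    [2,0,0,0.1,0,0,0],
    [2,0,0,0,0,0,0]
  ]
}}

```text
time_s: 20.88
position: [504.1, -316.8, 18.7]
eef_rot: [0.0, 0.779, 0.627, -0.001]
contact_force: [0.1, -0.5, -1.5]
gripper_width: 23.4
```

```bash
python3 - <<'E'
from h import *
plan([503,-319,18],77,2,2); print(env.get_state()['contact_force'],env.get_state()['ft_torque'])
E
```

```text
pos [ 504.1 -316.8   18.7] yawx (77.67, [-1.0, -1.0, -1000.0]) t 20.8833 w 23.4
[[2,-0.12,-0.03,0.04,-0.0,0.0,0.3],[2,-0.12,-0.03,0.04,-0.0,0.0,0.3]]
[ 0.0838353  -0.51070205 -1.51331579] [-0.02488882 -0.04856444 -0.00860878]
```

Still hanging about 1 mm up; lower a touch more and release slowly.

Request:
{"fn": "jog_arm", "kwargs": {
  "series": [
    [2,0,0,0.1,0,0,0],
    [2,0,0,0.05,0,0,0],
    [2.2,0,0,0,0,0,0],
    [2.4,0,0,0,0,0,0],
    [2.7,0,0,0,0,0,0],
    [3.2,0,0,0,0,0,0],
    [4,0,0,0,0,0,0],
    [4.5,0,0,0,0,0,0],
    [4.5,0,0,0,0,0,0],
    [4.5,0,0,-0.6,0,0,0],
    [4.5,0,0,-1.2,0,0,0],
    [4.5,0,0,-2,0,0,0],
    [4.5,0,0,-2,0,0,0],
    [4.5,0,0,-2,0,0,0],
    [4.5,0,0,-2,0,0,0],
    [4.5,0,0,-2,0,0,0],
    [4.5,0,-2,-1,0,0,0],
    [4.5,0,-2,0,0,0,0],
    [4.5,0,-1,0,0,0,0],
    [4.5,0,0,0,0,0,0]
  ]
}}

```text
time_s: 22.55
position: [457.3, -307.4, 164.3]
eef_rot: [0.006, 0.779, 0.627, 0.001]
contact_force: [0.1, 0.1, -0.4]
gripper_width: 45.5
```

```bash
python3 - <<'E'
from h import *
s=snap('scene','s21.png'); im=cv2.imread('pics/s21.png'); cv2.imwrite('pics/s21b.png',cv2.resize(im,(800,600),interpolation=cv2.INTER_CUBIC))
crop('s21.png','s21c.png',85,150,205,246,6)
crop('s21.png','s21r.png',335,150,415,214,8)
plan([503,-319,18],77,2,2); print(env.get_state()['contact_force'])
E
```

```text
pos [ 458.1 -307.8  164.3] yawx (77.72, [10.0, -9.0, -1000.0]) t 22.6 w 45.2
[[2,-0.02,2.23,7.34,0.3,0.2,0.4],[2,-0.03,2.27,7.33,0.3,0.2,0.4]]
[ 0.01342234 -0.33654302  0.26827708]
```

View pics/s21b.png

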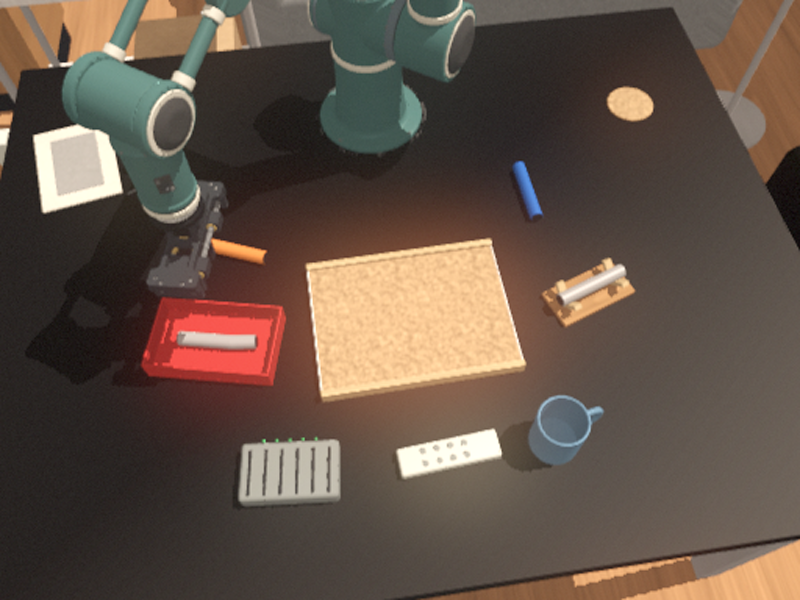

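View pics/s21r.png

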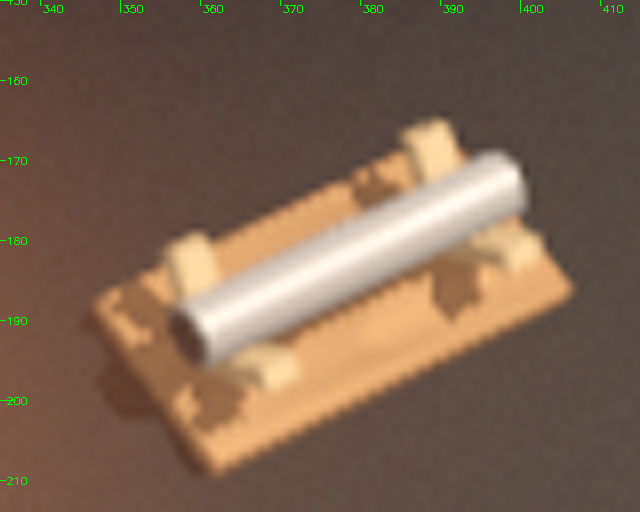

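View pics/s21c.png

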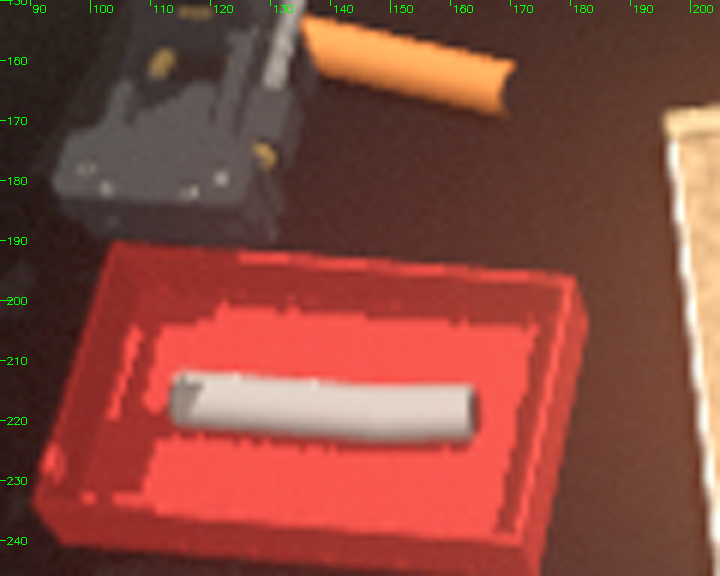

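```bash
python3 - <<'E'
from h import *
s=env.snapshot('scene')
P=np.array([pix2w(s,*p,33) for p in((358.8,191.5),(398.3,172.8))]);print(P,P.mean(0),np.linalg.norm(P[1]-P[0]))
P=np.array([pix2w(s,*p,16) for p in((115.5,217.8),(163,218.3))]);print(P,P.mean(0))
E
```

```text
[[518.68469972 273.06472137  33.        ]
 [476.07866597 396.83807234  33.        ]] [497.38168285 334.95139685  33.        ] 130.90117081759658
[[ 493.74747254 -380.235762     16.        ]
 [ 513.69420412 -255.80246554   16.        ]] [ 503.72083833 -318.01911377   16.        ]
```

```bash
python3 -c "
from station import env
print(env.job_done())"
```

```text
the job is handed in; nothing more can be done
None
```

I rolled both posts, put each one where it belongs, and handed the job in at about 22.7 s of the 72 s allowed. No verdict was returned.

- **Right-hand post (straight):** I rolled it about 65 mm along the board inside the loosely open fingers, and it showed no wobble. I then laid it in the saddle rack. In the last picture it sits in both saddles, with its middle at about (497, 335) against my rack estimate of (497, 334) and its direction along the groove.
- **Left-hand post (bent):** The kink was visible from the start. I rolled it about 45 mm. After release it settled back a few millimetres, with the kink now pointing towards the robot, so it had turned about half way over. I laid it flat in the red tray with its middle at about (504, -318), within about 2 mm of the tray centre.

In the final picture the router, mug and remote are where they started, and the gripper is raised clear with both posts released.

**Checks that disagreed or were weak:**
- **Cameras:** The two cameras differed by about 5 mm in y. I trusted the scene camera because it matched the position of the gripper body.
- **Roll angle:** I could not see the straight post's roll directly, so I inferred it from how far it travelled. For the bent post, the kink in the image was consistent with roughly 155 degrees or more, but the measurement was noisy.

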